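# Turn a drained chip carrier over onto the inspection stand

### The job

A metal chip carrier has been draining chips-down on the sloping drip rest. Turn it over and leave it lying flat on the inspection stand with its chips facing up, centred on the stand's top and with its long side along the top's long side. Put it down gently, never letting it drop or topple over, and leave the beaker, the bottle and the dish where they are; the leaning rest is there for standing the carrier up while you change your grip.

Things in the scene. Friction and masses are not known exactly. Their poses are not given: they have to be found in the camera images.
- carrier: Aluminium plate 70 mm long (y) x 50 wide (x) x 10 thick, 0.07 to 0.12 kg. Origin at its centre; z points out of the chip face (6 mm rim, 3 mm deep recess, four dark chips), the other face is plain. Same after a half turn about z. Its long edges overhang every fixture by 8 mm or more and can be held there. Starts chips down on the drip rest, low end at the lip, up to 4 mm off the middle sideways.
- drip_rest: Fixed grey stand on a base plate 70 x 110 x 10 mm; origin under its middle on the work surface, z up. A sloping bar 26 mm wide (x), 82 mm long, its upper face rising towards +y at 30 degrees from level, 65 mm up in the middle; at its low end (-y) a lip 7 mm high stops the carrier, which lies with its long axis up and down the slope.
- drip_seat (a point): Point of the drip rest where the carrier's centre lies at the start (carrier centred sideways): 69 mm up, 2.5 mm to -y of the drip rest's origin. Axes as the drip rest.
- lean_rest: Fixed grey stand, same base; origin under its middle, z up. Back plate 26 mm wide (x), 36 tall, leaning 15 degrees from vertical, top towards -y; on its +y side a ledge 26 mm deep, square to it, sloping down into the corner 30 mm up. A carrier stood on a 50 mm end on the ledge, leant on the back plate (plain face on it: chips to +y), stays by its weight, its upper half free.
- lean_seat (a point): Point of the leaning rest where the centre of a carrier lies that stands on the ledge flat against the back plate: 65 mm up, within 1 mm of the lean rest's origin in plan. Axes as the lean rest (not tilted).
- stand: Fixed inspection stand; origin under its middle on the work surface, z up, same base plate. A flat level top 26 mm wide (along x) and 66 mm long (along y), 10 mm thick, on a round post 24 mm in diameter.
- stand_top (a point): Centre of the upper face of the inspection stand's top, 60 mm up. Axes as the stand. The carrier's centre lies 5 mm above it when laid flat on it.
- beaker: Glass beaker, 68 mm wide, 85 mm tall, open, loose; origin at the centre of its underside. To be left alone.
- wash_bottle: White plastic bottle, 60 mm wide, 150 mm tall, loose; origin at the centre of its underside. To be left alone.
- dish: White shallow ceramic dish, 90 mm wide, 20 mm tall, loose; origin at the centre of its underside. To be left alone.

How it is judged:
At the end, for the whole second after the job is handed in: The carrier lies still and flat (within 4.5 degrees) on the inspection stand's top, chip face up, its centre within 12 mm of the middle of the top, its long axis within 11 degrees of the top's long axis (angle between carrier's own z axis and vertical below 0.08 rad and horizontal distance between carrier and stand_top below 0.012 m and z of carrier in the frame of stand_top between 0.003 and 0.008 m and angle between the y axis of carrier and the y axis of stand, either way round below 0.2 rad and linear speed of carrier below 0.02 m/s); the robot touches nothing.
It fails at once if the carrier drops or topples: it moves faster than 0.5 m/s while the fingers do not touch it (linear speed of carrier above 0.5 m/s and contact force between carrier and the fingers below 0.05 N).
It fails at once if the carrier is pressed or knocked onto the stand or the leaning rest with more than 60 N (contact force between carrier and stand above 60 N or contact force between carrier and lean_rest above 60 N).
It fails at once if the beaker, bottle or dish is moved by more than 20 mm (distance of any of beaker, wash_bottle, dish from where it was at the start of the episode above 0.02 m).
It also fails if it takes over 61 s, if anything falls off the work surface, if the arm or the gripper's body presses on something with over 40 N, if the wrist force passes 120 N, or if a joint passes its speed limit or range.

### The arm

A 6-joint arm with a two-finger parallel gripper is mounted at the origin on the work surface. World frame = base frame: x ahead of the robot, y to its left, z up, the work surface at z = 0. Lengths are in m, angles in rad, forces in N, time in s.
With the tool pointing down it reaches from about 0.25 to 0.725 m from the base axis. Payload 9.7 kg.
Tool frame: the origin (TCP) lies at the very end of the fingers, on their centre line; the grasp point (between the pads) lies 19 mm behind it; x points along the fingers, y is the direction in which the jaws open and shut, and the axes are right-handed (so a half turn about x gives the same grasp; the last joint's range is limited). The gripper opens to 85 mm and grips with 20 to 120 N. Pads are 22 mm wide; open, the fingers measure 114 mm over their backs; the gripper's body (76 mm by 85 mm) begins 54 mm behind the grasp point. The pads swing forward as they close: fully open they stand 13 mm farther back than shut.
Start: joints at [-1.106, 0.087, 0.176, 1.66, 0, 1.571], TCP at [0.247, -0.492, 0.231] pointing down, gripper open.
Joint ranges: [-3.13, 3.13], [-0.85, 1.81], [-1.15, 1.24], [-2.2, 2.28], [-1.44, 1.52], [-3.14, 3.14]. Speed limits (rad/s): [2.22, 2.22, 2.57, 3.14, 3.14, 3.14].

### API

Orientations are given as a unit quaternion [w, x, y, z].
In Python, from station import robot, capture, close_job gives the robot as it stands.
- The arm moves only by the tool play_rows, never from a script. Its argument "rows" is a list of rows, each a list of 7 numbers: the turn, a rotation vector about the tool's x, y, z in rad, then the shift along the tool's x, y, z in cm, then the gripper command: -1 is shut, 1 is fully open, values between are in proportion. In form: [[wx, wy, wz, x, y, z, fingers], ...]. A call has 1 to 20 rows; each row shifts and turns the pose as measured when the row begins, along the tool's axes as they then stand; what a row does not reach is not made up. A row lasts 1/8 s, in which the tool goes at most 62.5 mm and 10.7 degrees, less where a joint would pass 70% of its speed; a pose out of reach is approached as far as the arm can. A call is refused whole if a number of a shift passes 6.25 or a number of a turn 0.188, either way. A call with a gripper value outside its range is refused whole. The fingers move at their own pace and stop on an object; the grip force is fixed at half the most. Time passes only in rows, so rows that do not move let the fingers close. It gives the time, the measured TCP pose, the force and the opening at its end, in the units of the state.
- robot.read_state(): the state, without advancing time (a new reading comes with each control period).
- capture(name): name is "side" or "top"; returns a dict with "pixels" (480x640x3 uint8, red, green, blue), "mtx" (3x3 intrinsics, pixels), "dist" ([k1, k2, p1, p2, k3] as OpenCV has them; the pictures are not rectified), "cam_to_world" (4x4, takes a point from camera to world coordinates). Camera axes: x right, y down, z forward; pixel columns grow to the right and rows downward; lengths in m; the calibration is good to about 2 mm. A picture is of the moment at which its call begins. There is no depth.
- close_job(): hands the job in, once; it reports no verdict.
The state is a dict: "time": time; "joints": joint angles; "joint_vel": joint speeds; "joint_torque": joint torques, N m; "position": TCP position; "orientation": TCP orientation; "ft_force": force on the tool from outside, world axes, zero at the start; "wrist_torque": the same for the moment, N m; "width": finger opening in m.
Only numpy, scipy, OpenCV 4.12 (cv2) and the standard library are available. Lean on these libraries where they do the work, as an engineer would, in place of code of your own. Each camera call takes 0.05 s, during which the arm holds its last target.

## Working session

There is one attempt and no reset: what is moved stays moved. The work goes in short steps, Python scripts to look and compute and a tool call to move; the robot and the scene stay as the last step left them, time stands still between calls to the robot, and variables do not carry over. Pictures are saved under pics/ and viewed, and the job is handed in when it is done.

Besides the shell and the picture viewer there is one more tool, called in YAML: its name, and indented under it one key for each argument. play_rows: Moves the arm, as the interface text tells. Its arguments: {"type":"object","properties":{"rows":{"type":"array"}},"required":["rows"]}

```bash
mkdir -p pics; ls; python3 - <<'E'
from station import robot, capture
import cv2,numpy as np
for n in("side","top"):
    c=capture(n); cv2.imwrite(f"pics/{n}0.png",c["pixels"][:,:,::-1]); print(n,np.round(c["mtx"],1).tolist(),np.round(c["dist"],4),np.round(c["cam_to_world"],3).tolist())
print(robot.read_state())
E
```

```text
pics
side [[489.5, 0.0, 326.2], [0.0, 489.5, 237.3], [0.0, 0.0, 1.0]] [-0.0453  0.      0.      0.      0.    ] [[0.939, -0.219, 0.265, 0.373], [-0.343, -0.633, 0.694, -0.529], [0.016, -0.743, -0.669, 0.598], [0.0, 0.0, 0.0, 1.0]]
top [[445.7, 0.0, 312.0], [0.0, 445.7, 233.1], [0.0, 0.0, 1.0]] [-0.1058  0.      0.      0.      0.    ] [[0.018, -0.999, 0.028, 0.552], [-1.0, -0.018, -0.001, 0.01], [0.002, -0.028, -1.0, 0.845], [0.0, 0.0, 0.0, 1.0]]
{'time': 0.1, 'joints': array([-1.10596734e+00,  8.74232863e-02,  1.75262735e-01,  1.65978553e+00,
       -2.18751440e-05,  1.57079246e+00]), 'joint_vel': array([ 2.29559173e-04, -2.58500135e-03,  1.61106157e-03,  1.13429851e-03,
        1.63715049e-04, -3.81216316e-06]), 'joint_torque': array([-7.46145615e-04, -5.21561050e+01,  4.65652370e+01,  1.60398299e-02,
       -3.64640653e-05,  6.77259823e-05]), 'position': array([ 0.24646178, -0.49148508,  0.23066928]), 'orientation': array([-0.16247385, -0.68799329, -0.16326142,  0.6881956 ]), 'ft_force': array([ 0.16600875, -0.00419688,  0.69206113]), 'wrist_torque': array([0.01441739, 0.03185937, 0.01239527]), 'width': 0.08523240044423501}
```

View pics/side0.png

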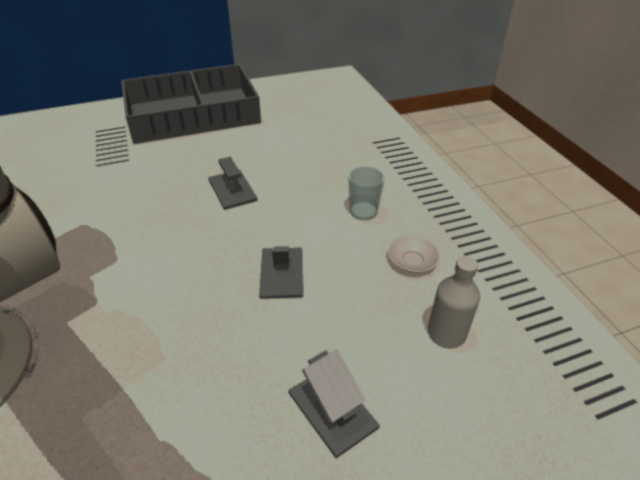

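View pics/top0.png

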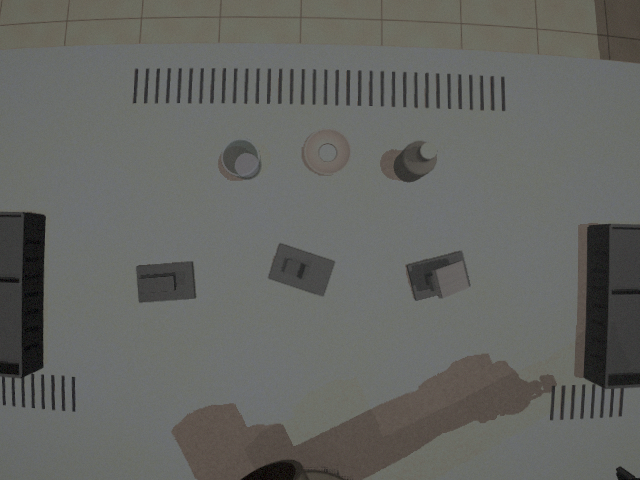

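```bash
python3 - <<'E'
import cv2,numpy as np
t=cv2.imread("pics/top0.png");s=cv2.imread("pics/side0.png")
def cr(im,x,y,w,h,k):
    return cv2.resize(cv2.convertScaleAbs(im[y:y+h,x:x+w],alpha=1.8),None,fx=k,fy=k,interpolation=cv2.INTER_CUBIC)
a=[cr(t,x,y,100,75,4) for x,y in((120,245),(255,232),(390,238))]+[cr(s,x,y,100,75,4) for x,y in((182,145),(235,235))]
a.append(cv2.resize(cv2.convertScaleAbs(s[345:457,275:395],alpha=1.5),(400,300),interpolation=cv2.INTER_CUBIC))
cv2.imwrite("pics/c1.png",np.vstack([np.hstack(a[:2]),np.hstack([a[2],a[5]])]));cv2.imwrite("pics/c2.png",np.hstack(a[3:5]))
E
```

```text
(no output)
```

View pics/c1.png

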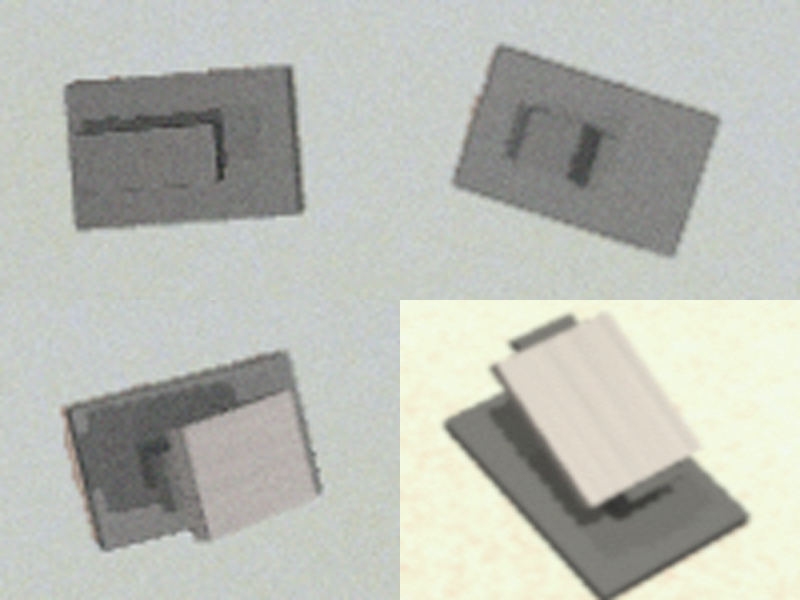

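View pics/c2.png

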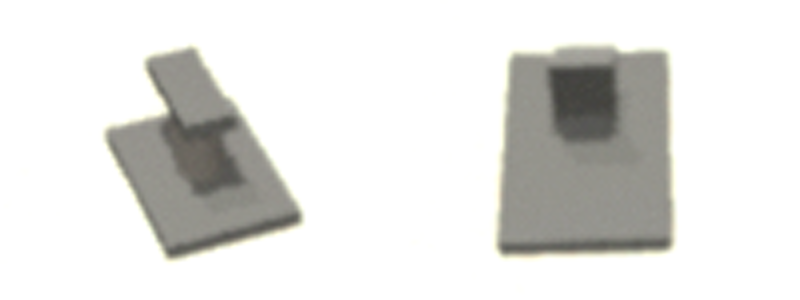

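```bash
cat > h.py <<'E'
import numpy as np,cv2
from scipy.optimize import least_squares
from scipy.spatial.transform import Rotation as R
from station import robot,capture
def cams():
    return {n:capture(n) for n in("side","top")}
def proj(c,P):
    P=np.atleast_2d(P);T=np.linalg.inv(c["cam_to_world"])
    return cv2.projectPoints(P.astype(float),cv2.Rodrigues(T[:3,:3])[0],T[:3,3],c["mtx"],np.array(c["dist"]))[0][:,0]
def rect(x0,x1,f):
    return np.array([f(x0,0),f(x1,0),f(x1,1),f(x0,1)])
def base(z=.01): return np.array([[-35,-55],[35,-55],[35,55],[-35,55]])/1000.
def place(p,P):
    P=np.array(P,float);c,s=np.cos(p[2]),np.sin(p[2])
    return np.c_[p[0]+c*P[:,0]-s*P[:,1],p[1]+s*P[:,0]+c*P[:,1],P[:,2]]
a=np.radians(15)
def quad(w,A,B): return [[-w,*A],[w,*A],[w,*B],[-w,*B]]
lean=[quad(.013,(.0042,.03),(-.0051,.0648)),quad(.013,(.0042,.03),(.0293,.0367))]
g=np.radians(30)
up=np.array([np.cos(g),np.sin(g)]);n=np.array([-np.sin(g),np.cos(g)])
cc=np.array([-.0025,.069])
drip=[quad(.025,cc-.035*up+s*n,cc+.035*up+s*n) for s in(.005,-.005)]
lowc=cc-.035*up-.005*n
drip.append(quad(.013,lowc,lowc+.076*up));drip.append(quad(.013,lowc,lowc+.007*n))
stand=[[[-.013,-.033,.06],[.013,-.033,.06],[.013,.033,.06],[-.013,.033,.06]]]
E
cat > fit.py <<'E'
from h import *
C=cams()
k=4
def T(pts,off,x0=0,y0=0): return [((x-x0)/k+off[0],(y-y0)/k+off[1]) for x,y in pts]
obs={'stand':{'top':T([(65,85),(288,68),(298,213),(77,229)],(120,245)),'side':T([(107,132),(300,212),(168,248)],(182,145))},
'lean':{'top':T([(500,45),(720,118),(676,256),(453,185)],(255,232),400),'side':T([(512,53),(668,53),(670,240),(500,243)],(235,235),400)},
'drip':{'top':T([(65,408),(287,352),(321,493),(103,550)],(390,238),0,300),'side':[(288.5,391.6),(336.5,455.5),(379.4,426)]}}
B=np.c_[base(),np.full(4,.01)]
from scipy.spatial.distance import cdist
res={}
for nm,g0 in(('stand',(.46,.31)),('lean',(.49,.04)),('drip',(.47,-.2))):
    best=None
    for th in np.radians([60,90,120]):
        def f(p,sep=False):
            P=place(p,B);r=[]
            for cn,o in obs[nm].items():
                q=proj(C[cn],P);D=cdist(o,q);r.append((np.array(o)-q[D.argmin(1)]).ravel())
            return r if sep else np.concatenate(r)
        s=least_squares(f,[*g0,th],x_scale=[.01,.01,.1],diff_step=1e-4)
        if best is None or s.cost<best[0]: best=(s.cost,s.x,f(s.x,True))
    res[nm]=best[1];print(nm,best[0],best[1],[np.round(v,1).tolist() for v in best[2]])
np.save("res.npy",res)
mod={'stand':stand,'lean':lean,'drip':drip}
for cn,off,kk in(('top',(120,220),2.2),('side',(190,140),2)):
  w,h=(360,100) if cn=='top' else (220,320)
  out=[]
  for flip in(0,np.pi):
    kk=2.2 if cn=='top' else 1.8
    im=cv2.resize(np.ascontiguousarray(C[cn]["pixels"][off[1]:off[1]+h,off[0]:off[0]+w,::-1]),None,fx=kk,fy=kk,interpolation=cv2.INTER_CUBIC)
    im=cv2.convertScaleAbs(im,alpha=1.8 if cn=='top' else 1.2)
    for nm in mod:
        p=res[nm]+[0,0,flip]
        for i,q in enumerate([B]+mod[nm]):
            pt=(proj(C[cn],place(p,q))-off+.5)*kk
            cv2.polylines(im,[np.round(pt*8).astype(int)],True,[(0,0,255),(0,255,0),(255,0,0),(0,255,255),(255,0,255)][i],1,cv2.LINE_AA,3)
    out.append(im)
  cv2.imwrite(f"pics/o_{cn}.png",(np.vstack if cn=='top' else np.hstack)(out))
E
python3 fit.py
```

```text
stand 624.3908562048143 [0.48144367 0.2827751  1.65423582] [[-10.4, 13.9, 9.3, 12.0, 8.1, -9.9, -11.0, -7.9], [5.8, -6.3, -8.7, 7.8, 12.0, 3.2]]
lean 2.3033397465470715 [0.50693635 0.02674647 2.84053072] [[0.2, 0.7, -0.6, 0.5, 0.1, -0.6, 0.2, 0.2], [0.8, -0.2, -0.4, 0.7, -0.8, -0.0, 1.1, -0.4]]
drip 1012.4937550722286 [ 0.50688353 -0.23657229  1.75992283] [[-12.1, 18.7, 7.6, 11.1, 6.3, -10.8, -12.5, -3.3], [-0.1, -15.1, 21.0, 3.1, -9.6, 16.0]]
```

```bash
sed -i 's/\[60,90,120\]/[-20,0,20]/' fit.py; python3 fit.py
```

```text
stand 2.523770522989991 [0.47778087 0.28447976 0.09802635] [[0.3, 0.5, -0.5, 0.6, -0.9, -0.2, 0.5, -0.3], [0.9, 1.0, -0.8, 0.2, 0.7, -0.1]]
lean 2.303339731770059 [ 0.50693636  0.02674647 -0.30106388] [[0.2, 0.7, -0.6, 0.5, 0.1, -0.6, 0.2, 0.2], [0.8, -0.2, -0.4, 0.7, -0.8, -0.0, 1.1, -0.4]]
drip 4.845948555352393 [ 0.49991534 -0.23230334  0.26826266] [[-0.3, 0.2, -0.3, 0.8, -0.8, 0.3, 0.0, -0.3], [1.3, 1.6, 0.6, -1.3, -1.0, 0.7]]
```

View pics/o_top.png

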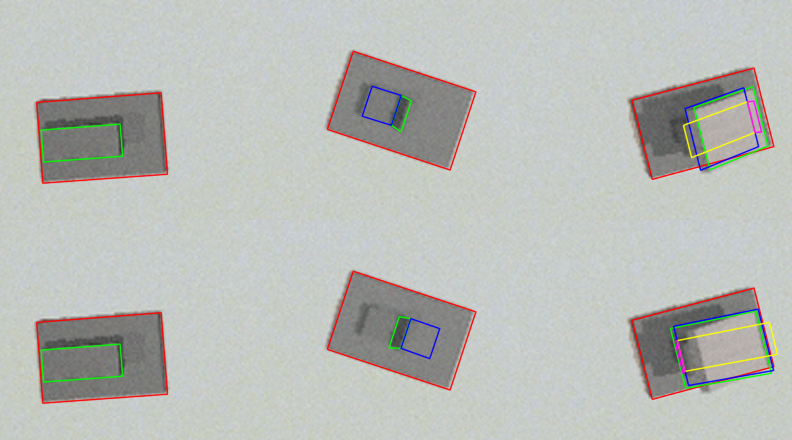

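View pics/o_side.png

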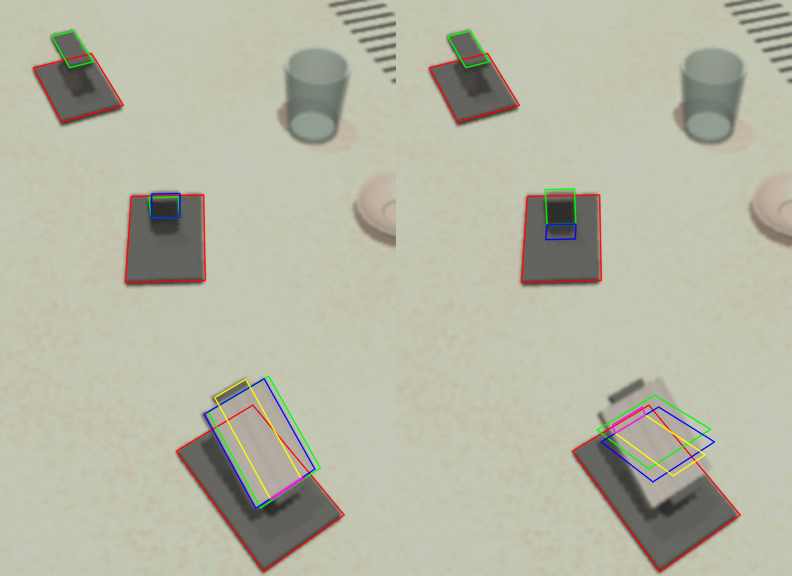

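```bash
cat > fc.py <<'E'
from h import *
C=cams();p=np.load("res.npy",allow_pickle=True).item()['drip']
ot=[((x)/4+390,(y-300)/4+238) for x,y in[(185,432),(287,392),(321,488),(210,540)]]
os_=[((x-400)/3.333+275,(y-300)/2.679+345) for x,y in[(497,365),(607,315),(700,447),(595,505)]]
from scipy.spatial.distance import cdist
Q=np.array(drip[0])
def f(v):
    P=place([p[0]+v[0],p[1]+v[1],p[2]+v[2]],Q);r=[]
    for cn,o in(('top',ot),('side',os_)):
        q=proj(C[cn],P);r.append((np.array(o)-q[cdist(o,q).argmin(1)]).ravel())
    return np.concatenate(r)
s=least_squares(f,[0,0,0],x_scale=[.01,.01,.1],diff_step=1e-4)
c,si=np.cos(p[2]),np.sin(p[2])
print(s.cost,s.x,"local",c*s.x[0]+si*s.x[1],-si*s.x[0]+c*s.x[1]);print(np.round(f(s.x).reshape(-1,2),1).tolist())
print(robot.read_state()['position'],R.from_quat(robot.read_state()['orientation'],scalar_first=True).as_matrix().round(3).tolist())
E
python3 fc.py
```

```text
6.932828503464031 [-0.00220164 -0.00116065  0.01740241] local -0.002430532982882555 -0.0005355753920095543
[[1.0, 1.2], [-0.1, 1.4], [1.1, -1.5], [-0.4, 0.0], [0.8, -0.7], [0.4, 1.1], [-1.1, -0.2], [0.3, -1.4]]
[ 0.24650901 -0.49162659  0.23118641] [[-0.0, 0.448, -0.894], [0.0, -0.894, -0.448], [-1.0, -0.0, 0.0]]
```

```bash
cat >> h.py <<'E'
FX=None
def fx(n): return np.load("res.npy",allow_pickle=True).item()[n]
def target(name,alpha,gl,back=0.,yaw=0.):
    """gl: grasp point local xyz (m) in fixture; returns TCP pos,R. alpha deg in local yz plane"""
    p=np.array(fx(name));c,s=np.cos(p[2]),np.sin(p[2])
    xh=np.array([c,s,0]);yh=np.array([-s,c,0]);al=np.radians(alpha)
    xt=np.cos(al)*yh+np.sin(al)*np.array([0,0,1.])
    M=np.c_[xt,xh,np.cross(xt,xh)]
    g=place(p,[gl])[0]
    return g+(.019-back)*xt,M
def cur():
    s=robot.read_state();return s,np.array(s['position']),R.from_quat(s['orientation'],scalar_first=True).as_matrix()
def go(tp,tM):
    s,p,M=cur();rv=R.from_matrix(M.T@tM).as_rotvec();d=tp-p
    np.set_printoptions(precision=4,suppress=True)
    print("t",round(s['time'],2),"joints",s['joints'],"F",np.round(s['ft_force'],1),"w",round(s['width'],4))
    print("TCP",p,"goal",tp,"worlddiff cm",d*100)
    print("rotvec tool",rv,"|.|",np.linalg.norm(rv),"shift cm now-axes",100*M.T@d,"goal-axes",100*tM.T@d)
def dripg(off=.008,lat=-.0024):
    return [lat,cc[0]+off*up[0],cc[1]+off*up[1]]
E
python3 -c "
from h import *
go(*target('drip',-127.5,dripg(),.12))"
```

```text
t 0.4 joints [-1.106   0.087   0.1758  1.6598 -0.      1.5708] F [ 0.9 -0.2  0.2] w 0.0856
TCP [ 0.2465 -0.4916  0.2312] goal [ 0.4801 -0.1694  0.1531] worlddiff cm [23.3621 32.2243 -7.8058]
rotvec tool [-1.3216 -0.5469  0.4488] |.| 1.499016608686486 shift cm now-axes [  7.8085 -18.3325 -35.328 ] goal-axes [ -8.9529  31.0678 -24.49  ]
```

play_rows:
  rows:
    - [0, 0, 0, -5, 0, 0, 1]
    - [-0.147, -0.061, 0.05, 0, 0, 0, 1]
    - [-0.147, -0.061, 0.05, 0, 0, 0, 1]
    - [-0.147, -0.061, 0.05, 0, 0, 0, 1]
    - [-0.147, -0.061, 0.05, 0, 0, 0, 1]
    - [-0.147, -0.061, 0.05, 0, 0, 0, 1]
    - [-0.147, -0.061, 0.05, 0, 0, 0, 1]
    - [-0.147, -0.061, 0.05, 0, 0, 0, 1]
    - [-0.147, -0.061, 0.05, 0, 0, 0, 1]
    - [-0.147, -0.061, 0.05, 0, 0, 0, 1]

```text
time: 1.65
position: [0.2475, -0.4919, 0.283]
orientation: [0.726, 0.249, 0.356, -0.533]
ft_force: [-0.9, 0.6, 0.0]
width: 0.0853
```

```bash
python3 -c "
from h import *
go(*target('drip',-127.5,dripg(),.12))"
```

```text
t 1.65 joints [-1.0216 -0.5537 -0.4242  1.0437 -0.1608  0.176 ] F [-0.9  0.6  0. ] w 0.0853
TCP [ 0.2475 -0.4919  0.283 ] goal [ 0.4801 -0.1694  0.1531] worlddiff cm [ 23.2657  32.2469 -12.9858]
rotvec tool [ 0.0455  0.0188 -0.0127] |.| 0.050888158261423275 shift cm now-axes [ -4.9769  32.269  -26.1482] goal-axes [ -4.8722  30.9808 -27.6811]
```

play_rows:
  rows:
    - [0.0455, 0.0188, -0.0127, 0, 0, 0, 1]
    - [0, 0, 0, -0.6, 3.9, -3.4, 1]
    - [0, 0, 0, -0.6, 3.9, -3.4, 1]
    - [0, 0, 0, -0.6, 3.9, -3.4, 1]
    - [0, 0, 0, -0.6, 3.9, -3.4, 1]
    - [0, 0, 0, -0.6, 3.9, -3.4, 1]
    - [0, 0, 0, -0.6, 3.9, -3.4, 1]
    - [0, 0, 0, -0.6, 3.9, -3.4, 1]
    - [0, 0, 0, -0.6, 3.5, -3.4, 1]

```text
time: 2.78
position: [0.4834, -0.1665, 0.1551]
orientation: [0.714, 0.269, 0.346, -0.546]
ft_force: [0.1, 0.5, -0.7]
width: 0.0855
```

```bash
cat > see.py <<'E'
import sys
from h import *
name,cn,x,y,w,h=sys.argv[1],sys.argv[2],*map(int,sys.argv[3:7])
c=capture(cn);im=c["pixels"][y:y+h,x:x+w,::-1];k=min(800/w,600/h)
cv2.imwrite(f"pics/{name}.png",cv2.convertScaleAbs(cv2.resize(im,None,fx=k,fy=k,interpolation=cv2.INTER_CUBIC),alpha=1.8 if cn=='top' else 1.2))
print("scale",k)
E
python3 -c "
from h import *
go(*target('drip',-127.5,dripg(),.12))"; python3 see.py g1 side 220 260 240 180;python3 see.py g1t top 360 180 200 150
```

```text
t 2.77 joints [ 0.0064 -0.2667 -0.4216  1.214  -0.6371  1.2506] F [ 0.1  0.5 -0.7] w 0.0855
TCP [ 0.4834 -0.1665  0.1551] goal [ 0.4801 -0.1694  0.1531] worlddiff cm [-0.3264 -0.2914 -0.1965]
rotvec tool [-0.0091  0.0096 -0.0017] |.| 0.013321268144008226 shift cm now-axes [ 0.2739 -0.3921  0.0356] goal-axes [ 0.2743 -0.392   0.0346]
scale 3.3333333333333335
scale 4.0
```

play_rows:
  rows:
    - [-0.009, 0.01, -0.002, 0.27, -0.4, 0.03, 1]
    - [0, 0, 0, 3.5, 0, 0, 1]
    - [0, 0, 0, 3, 0, 0, 1]
    - [0, 0, 0, 2, 0, 0, 1]
    - [0, 0, 0, 0, 0, 0, 1]

```text
time: 3.5
position: [0.492, -0.2228, 0.0843]
orientation: [0.713, 0.268, 0.353, -0.543]
ft_force: [-1.0, 0.8, 0.9]
width: 0.0851
```

```bash

python3 -c "
from h import *
go(*target('drip',-127.5,dripg(),.0))"; python3 see.py g2 side 220 260 240 180;python3 see.py g2t top 360 180 200 150
```

```text
t 3.5 joints [-0.125  -0.2324 -0.5335  0.9859 -0.5951  1.0879] F [-1.   0.8  0.9] w 0.0851
TCP [ 0.492  -0.2228  0.0843] goal [ 0.4995 -0.2398  0.0579] worlddiff cm [ 0.7531 -1.6976 -2.6392]
rotvec tool [ 0.0023 -0.0027  0.0007] |.| 0.003586458397710603 shift cm now-axes [ 3.212   0.2787 -0.1403] goal-axes [ 3.2118  0.2762 -0.1496]
scale 3.3333333333333335
scale 4.0
```

View pics/g2.png

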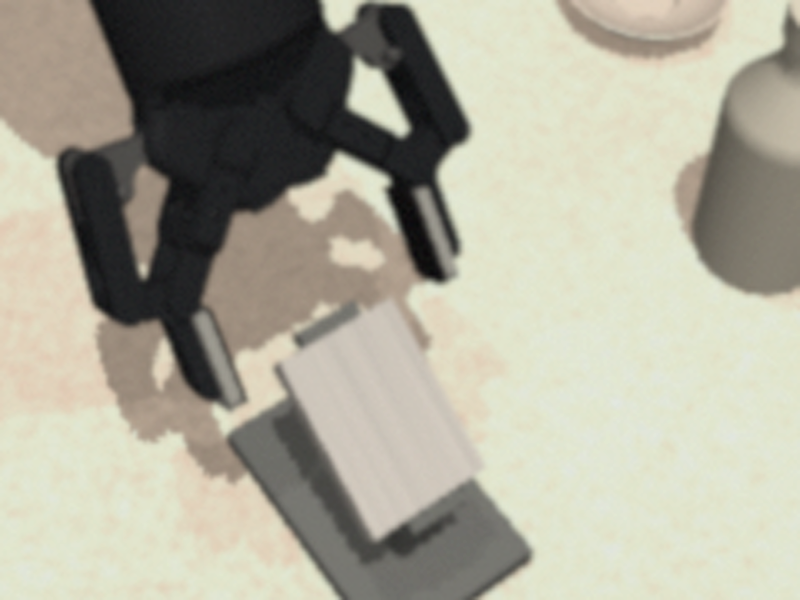

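View pics/g2t.png

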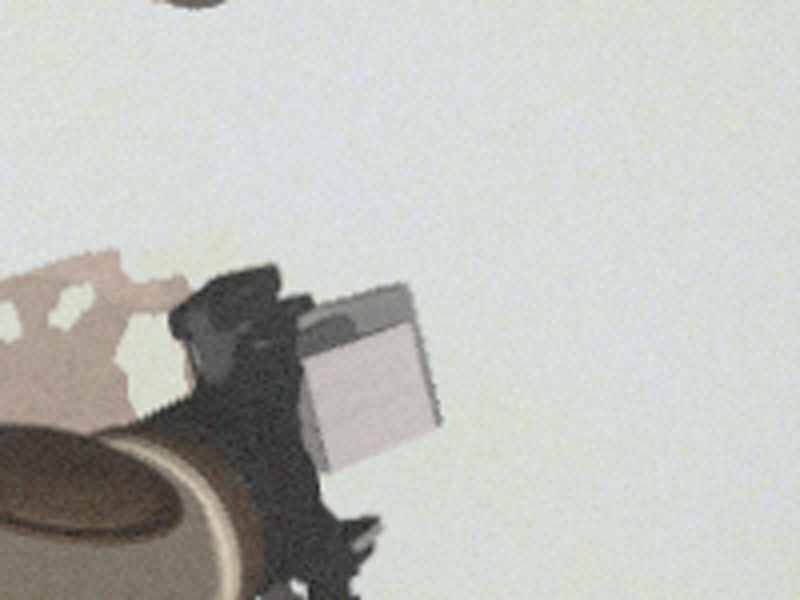

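play_rows:
  rows:
    - [0, 0, 0, 1.9, 0.3, -0.15, 1]
    - [0, 0, 0, 1.7, 0, 0, 1]
    - [0, 0, 0, 0, 0, 0, 1]

```text
time: 3.98
position: [0.503, -0.2415, 0.0604]
orientation: [0.715, 0.269, 0.35, -0.542]
ft_force: [-0.5, 0.1, -0.3]
width: 0.0853
```

```bash

python3 -c "
from h import *
go(*target('drip',-127.5,dripg(),-.004))"; python3 see.py g3 side 220 260 240 180
```

```text
t 3.98 joints [-0.1623 -0.1964 -0.5553  0.8954 -0.5835  1.0436] F [-0.5  0.1 -0.3] w 0.0853
TCP [ 0.503  -0.2415  0.0604] goal [ 0.5001 -0.2422  0.0548] worlddiff cm [-0.2824 -0.0674 -0.5683]
rotvec tool [-0.0012  0.0005 -0.0061] |.| 0.0061933692334989856 shift cm now-axes [ 0.443  -0.2933 -0.3537] goal-axes [ 0.4449 -0.2901 -0.3538]
scale 3.3333333333333335
```

View pics/g3.png

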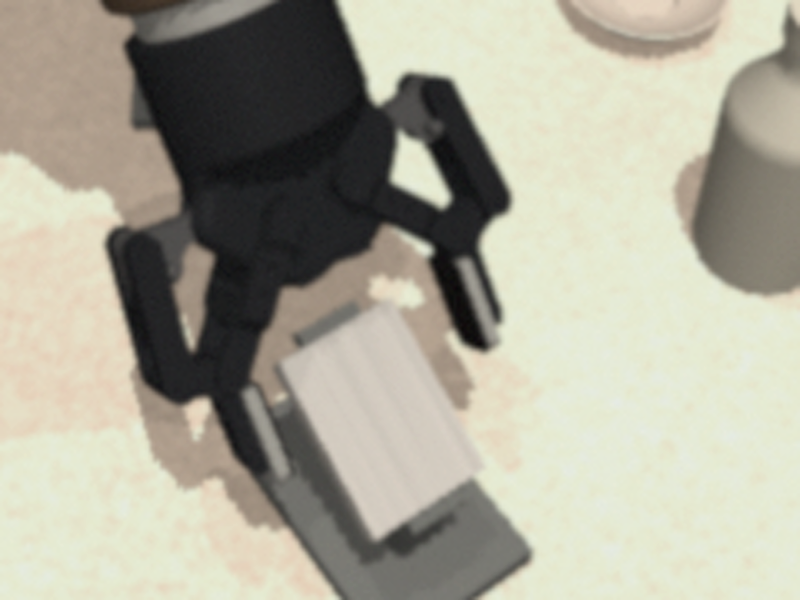

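play_rows:
  rows:
    - [0, 0, -0.006, 0.44, -0.3, -0.35, 1]
    - [0, 0, 0, 0, 0, 0, 1]
    - [0, 0, 0, 0, 0, 0, 0.5]

```text
time: 4.4
position: [0.5011, -0.2413, 0.0575]
orientation: [0.714, 0.269, 0.35, -0.543]
ft_force: [0.3, 0.3, -0.9]
width: 0.07
```

```bash

python3 -c "
from h import *
go(*target('drip',-127.5,dripg(),-.004))"
```

```text
t 4.4 joints [-0.1612 -0.1961 -0.5612  0.8922 -0.5868  1.0473] F [ 0.3  0.3 -0.9] w 0.07
TCP [ 0.5011 -0.2413  0.0575] goal [ 0.5001 -0.2422  0.0548] worlddiff cm [-0.0954 -0.0829 -0.2758]
rotvec tool [-0.0023  0.002  -0.003 ] |.| 0.004284683894420817 shift cm now-axes [ 0.2515 -0.115  -0.1247] goal-axes [ 0.2521 -0.1139 -0.1245]
```

play_rows:
  rows:
    - [0, 0, 0, 0.3, -0.1, -0.1, 0.3]
    - [0, 0, 0, 0, 0, 0, -1]
    - [0, 0, 0, 0, 0, 0, -1]
    - [0, 0, 0, 0, 0, 0, -1]
    - [0, 0, 0, 0, 0, 0, -1]
    - [0, 0, 0, 0, 0, 0, -1]
    - [0, 0, 0, 0, 0, 0, -1]

```text
time: 5.28
position: [0.5004, -0.2424, 0.0545]
orientation: [0.714, 0.269, 0.35, -0.543]
ft_force: [0.4, 1.0, 0.5]
width: 0.049
```

```bash

python3 -c "
from h import *
go(*target('drip',-127.5,dripg(),-.004))"; python3 see.py g4 side 220 260 240 180
```

```text
t 5.28 joints [-0.1639 -0.1957 -0.5671  0.884  -0.5856  1.0438] F [0.4 1.  0.5] w 0.049
TCP [ 0.5004 -0.2424  0.0545] goal [ 0.5001 -0.2422  0.0548] worlddiff cm [-0.0295  0.0241  0.0288]
rotvec tool [-0.002   0.0017 -0.0033] |.| 0.004210189606982943 shift cm now-axes [-0.0419 -0.0219 -0.007 ] goal-axes [-0.0418 -0.0221 -0.0071]
scale 3.3333333333333335
```

View pics/g4.png

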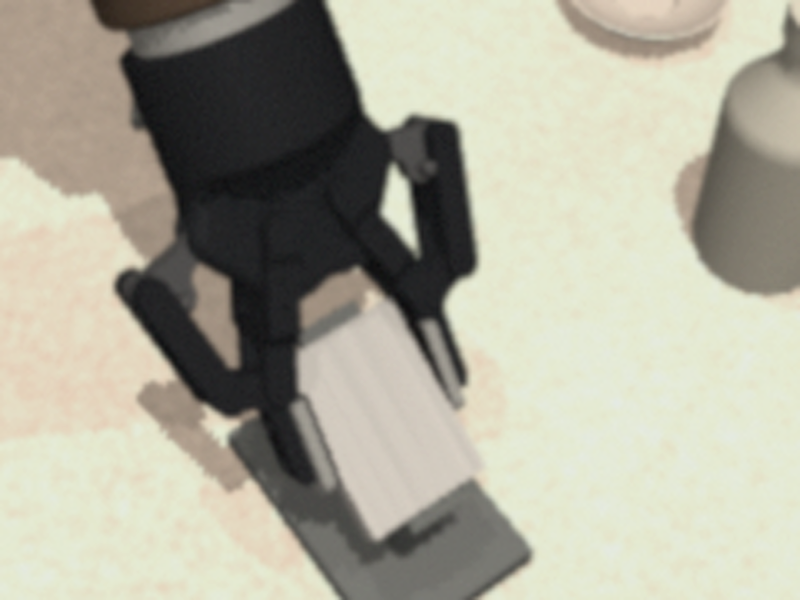

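play_rows:
  rows:
    - [0, 0, 0, 0, 0, 0, -1]
    - [0, 0, 0, 0, 0, 0, -1]
    - [0, 0, 0, -0.8, 0, 0.6, -1]
    - [0, 0, 0, -1.6, 0, 1.2, -1]
    - [0, 0, 0, -2.4, 0, 1.8, -1]
    - [0, 0, 0, -2.4, 0, 1.8, -1]

```text
time: 6.08
position: [0.4983, -0.2412, 0.1458]
orientation: [0.713, 0.268, 0.352, -0.544]
ft_force: [-0.6, -0.2, -0.2]
width: 0.0496
```

```bash

python3 -c "
from h import *
go(*target('lean',-52.5,[0,0,.18]))"; python3 see.py g5 side 220 230 240 180; python3 see.py g5t top 360 200 200 150
```

```text
t 6.08 joints [-0.1622 -0.2463 -0.4276  1.0798 -0.5861  1.0461] F [-0.6 -0.2 -0.2] w 0.0496
TCP [ 0.4983 -0.2412  0.1458] goal [0.5104 0.0378 0.1649] worlddiff cm [ 1.2062 27.9037  1.9112]
rotvec tool [0.6112 1.2712 0.0002] |.| 1.4104670686305316 shift cm now-axes [-17.6969   8.5624 -19.9307] goal-axes [ 14.9242  -7.1225 -22.5891]
scale 3.3333333333333335
scale 4.0
```

View pics/g5.png

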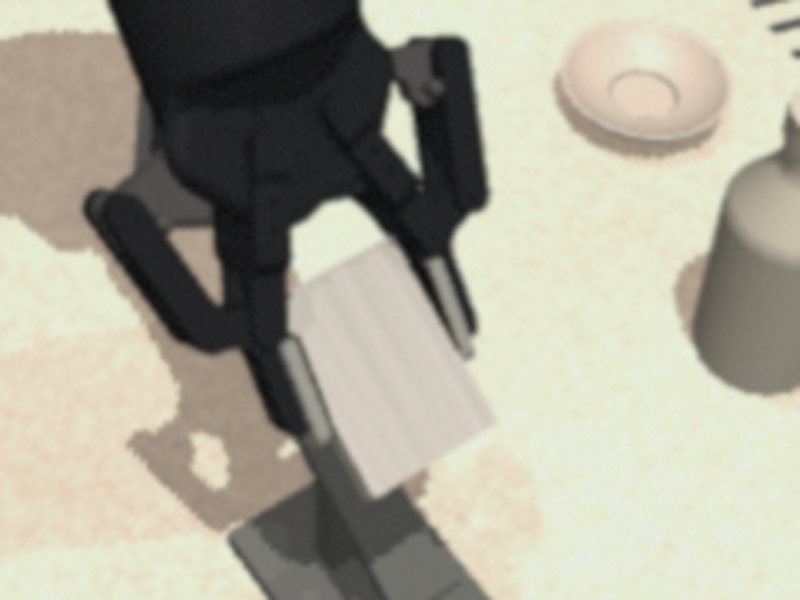

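View pics/g5t.png

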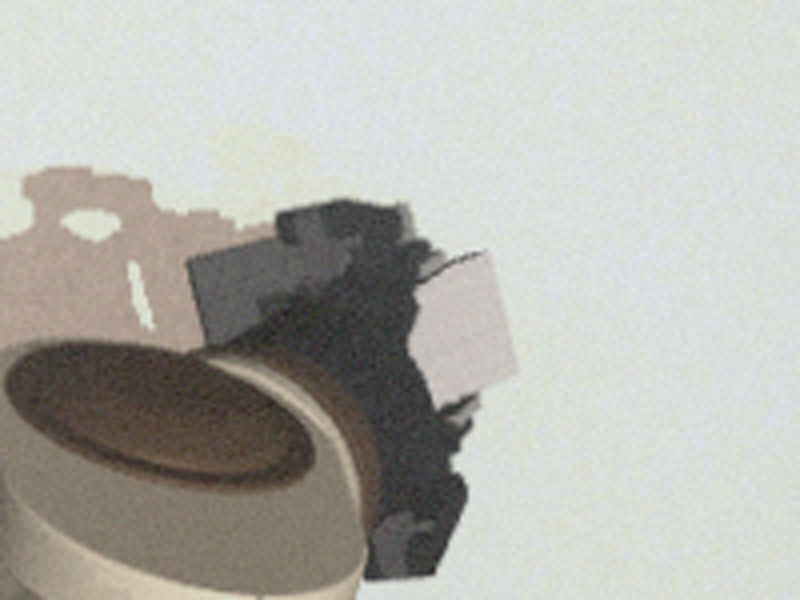

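```bash
cat >> h.py <<'E'
def Rx(name,ang):  # carrier frame: x=fixture x, y at angle ang(deg) in local yz plane
    p=fx(name);c,s=np.cos(p[2]),np.sin(p[2]);xh=np.array([c,s,0]);yh=np.array([-s,c,0]);b=np.radians(ang)
    yc=np.cos(b)*yh+np.sin(b)*np.array([0,0,1]);return np.c_[xh,yc,np.cross(xh,yc)]
def box():
    return [np.array([[sx*.025,sy*.035,z] for sx,sy in((-1,-1),(1,-1),(1,1),(-1,1))]) for z in(.005,-.005)]
def overlay(fn,cn,Mc,pc,x,y,w,h):
    c=capture(cn);im=np.ascontiguousarray(c["pixels"][y:y+h,x:x+w,::-1]);k=min(800/w,600/h)
    im=cv2.convertScaleAbs(cv2.resize(im,None,fx=k,fy=k,interpolation=cv2.INTER_CUBIC),alpha=1.8 if cn=='top' else 1.2)
    for q,col in zip(box(),((0,0,255),(0,200,0))):
        pt=(proj(c,q@Mc.T+pc)-[x,y]+.5)*k
        cv2.polylines(im,[np.round(pt*8).astype(int)],True,col,1,cv2.LINE_AA,3)
    cv2.imwrite(f"pics/{fn}.png",im)
E
cat > held.py <<'E'
from h import *
# relative pose at grip
tM=np.load('grip.npy',allow_pickle=True).item() 
E
python3 - <<'E'
from h import *
# carrier in drip: high end yc at 30deg; zc = chips direction = -n -> frame x flips: use x=fixture x,y=-(30) => keep y=low end
# carrier frame with y up-slope, z=chips down: x=-fixture x
W=Rx('drip',30); Mc=W@np.diag([-1,1,-1])
pc=place(fx('drip'),[[-.0024,cc[0],cc[1]]])[0]
tp=np.array([.5004,-.2424,.0545]);tM=R.from_quat([.714,.269,.35,-.543],scalar_first=True).as_matrix()
rel=dict(R=tM.T@Mc,p=tM.T@(pc-tp)); rel['p'][1]=0
# jaws make x exactly +-tool y: rebuild
_,M=target('drip',-127.5,[0,0,0]); rel['R']=M.T@Mc
print(rel); np.save('grip1.npy',rel)
s,p,M=cur()
overlay('h1','side',M@rel['R'],p+M@rel['p'],220,230,240,180)
overlay('h1t','top',M@rel['R'],p+M@rel['p'],360,200,200,150)
E
```

```text
{'R': array([[-1.00188306e-17, -9.23879533e-01,  3.82683432e-01],
       [-1.00000000e+00, -3.04421916e-18,  9.43763531e-18],
       [ 6.48528209e-18, -3.82683432e-01, -9.23879533e-01]]), 'p': array([-0.01598205,  0.        ,  0.00301195])}
```

View pics/h1.png

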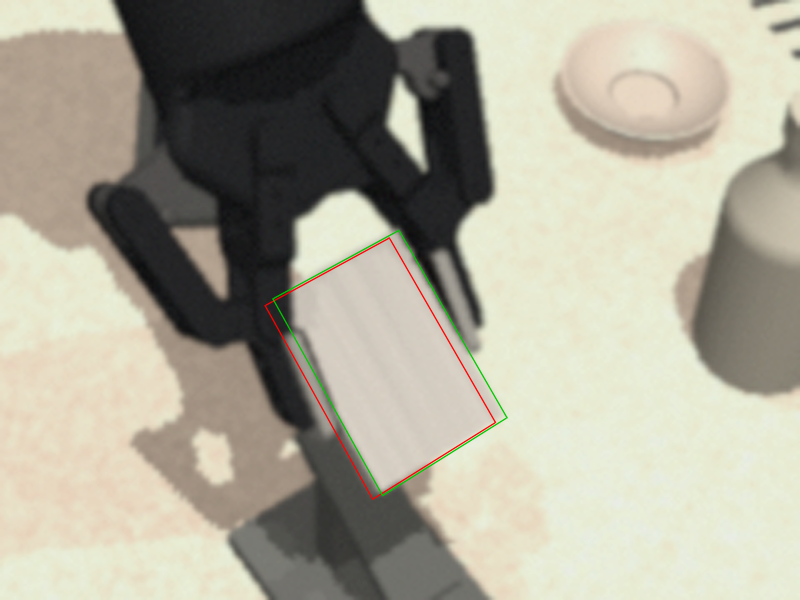

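View pics/h1t.png

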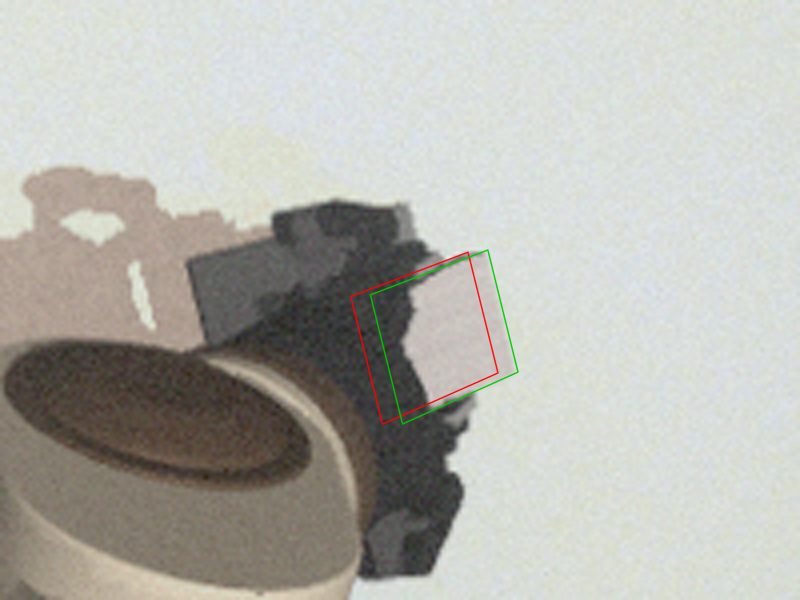

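play_rows:
  rows:
    - [0, 0, 0, -3.2, 0, 2.4, -1]
    - [0.068, 0.141, 0, 0, 0, 0, -1]
    - [0.068, 0.141, 0, 0, 0, 0, -1]
    - [0.068, 0.141, 0, 0, 0, 0, -1]
    - [0.068, 0.141, 0, 0, 0, 0, -1]
    - [0.068, 0.141, 0, 0, 0, 0, -1]
    - [0.068, 0.141, 0, 0, 0, 0, -1]
    - [0.068, 0.141, 0, 0, 0, 0, -1]
    - [0.068, 0.141, 0, 0, 0, 0, -1]
    - [0.068, 0.141, 0, 0, 0, 0, -1]

```text
time: 7.52
position: [0.4961, -0.2381, 0.1765]
orientation: [0.241, 0.73, 0.536, -0.349]
ft_force: [0.0, 0.6, -1.1]
width: 0.0494
```

```bash
cat >> h.py <<'E'
def ctarget(name,alpha,cl,rel):
    "carrier centre at local cl"
    _,M=target(name,alpha,[0,0,0]);c=place(fx(name),[cl])[0]
    return c-M@rel['p'],M
def rel(n): return np.load(f'{n}.npy',allow_pickle=True).item()
E
python3 -c "
from h import *
go(*ctarget('lean',-52.5,[0,0,.125],rel('grip1')))"
```

```text
t 7.53 joints [-0.7489  0.3325  0.2126  1.8051  0.6103  1.0325] F [ 0.   0.6 -1.1] w 0.0494
TCP [ 0.4961 -0.2381  0.1765] goal [0.5105 0.0383 0.1142] worlddiff cm [ 1.4438 27.6441 -6.235 ]
rotvec tool [-0.0249 -0.0395  0.0085] |.| 0.047475027513424514 shift cm now-axes [ 22.0088  -7.0577 -16.4608] goal-axes [ 21.279   -6.8186 -17.4891]
```

play_rows:
  rows:
    - [-0.025, -0.04, 0.009, 0, 0, 0, -1]
    - [0, 0, 0, 3.5, -1.1, -2.9, -1]
    - [0, 0, 0, 3.5, -1.1, -2.9, -1]
    - [0, 0, 0, 3.5, -1.1, -2.9, -1]
    - [0, 0, 0, 3.5, -1.1, -2.9, -1]
    - [0, 0, 0, 3.5, -1.1, -2.9, -1]
    - [0, 0, 0, 3, -1.1, -2.5, -1]
    - [0, 0, 0, 0, 0, 0, -1]

```text
time: 8.52
position: [0.5086, 0.0374, 0.1104]
orientation: [0.275, 0.719, 0.529, -0.358]
ft_force: [0.1, -0.8, -0.1]
width: 0.0491
```

```bash
python3 -c "
from h import *
go(*ctarget('lean',-52.5,[0,.005,.075],rel('grip1')))
s,p,M=cur();r=rel('grip1')
overlay('h2','side',M@r['R'],p+M@r['p'],180,150,240,180)
overlay('h2t','top',M@r['R'],p+M@r['p'],230,180,200,150)
"
```

```text
t 8.53 joints [-0.2636 -0.1068 -0.3571  1.2817  0.6329  1.608 ] F [ 0.1 -0.8 -0.1] w 0.0491
TCP [0.5086 0.0374 0.1104] goal [0.512  0.0431 0.0642] worlddiff cm [ 0.3389  0.5742 -4.6214]
rotvec tool [ 0.0161  0.0207 -0.009 ] |.| 0.02773235486901944 shift cm now-axes [4.1092 0.0804 2.2157] goal-axes [4.0614 0.1534 2.2985]
```

View pics/h2.png

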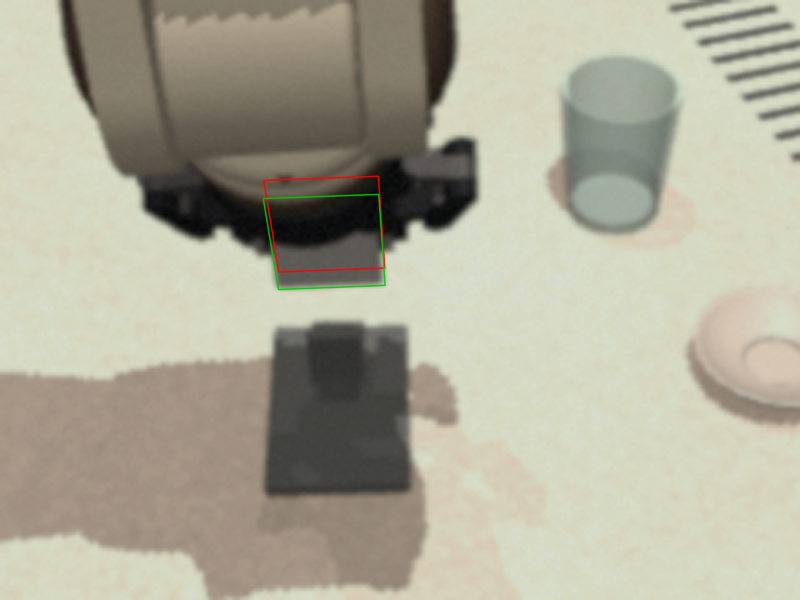

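View pics/h2t.png

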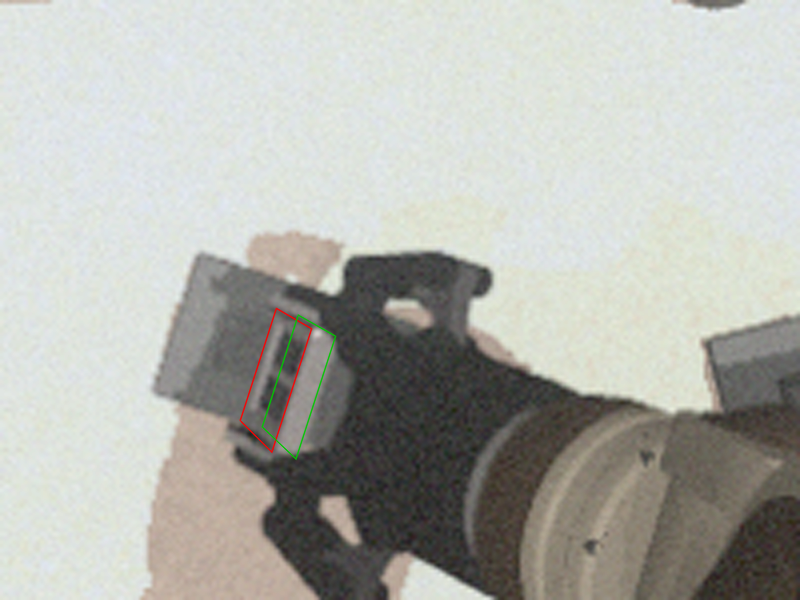

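play_rows:
  rows:
    - [0.016, 0.021, -0.009, 0, 0, 0, -1]
    - [0, 0, 0, 1.4, 0.05, 0.8, -1]
    - [0, 0, 0, 1.4, 0.05, 0.8, -1]
    - [0, 0, 0, 1.1, 0.05, 0.6, -1]
    - [0, 0, 0, 0, 0, 0, -1]

```text
time: 9.25
position: [0.5134, 0.0384, 0.0626]
orientation: [0.261, 0.724, 0.53, -0.357]
ft_force: [-0.4, 0.0, -0.4]
width: 0.0491
```

```bash
python3 -c "
from h import *
go(*ctarget('lean',-52.5,[0,.005,.075],rel('grip1')))
s,p,M=cur();r=rel('grip1')
overlay('h3','side',M@r['R'],p+M@r['p'],220,210,160,120)
overlay('h3t','top',M@r['R'],p+M@r['p'],240,210,120,90)
"
```

```text
t 9.25 joints [-0.269  -0.0592 -0.4141  1.1873  0.6541  1.6193] F [-0.4  0.  -0.4] w 0.0491
TCP [0.5134 0.0384 0.0626] goal [0.512  0.0431 0.0642] worlddiff cm [-0.1374  0.4743  0.156 ]
rotvec tool [-0.0057 -0.0001 -0.0031] |.| 0.006516707013057975 shift cm now-axes [ 0.1264 -0.2746 -0.4204] goal-axes [ 0.1272 -0.2718 -0.422 ]
```

View pics/h3.png

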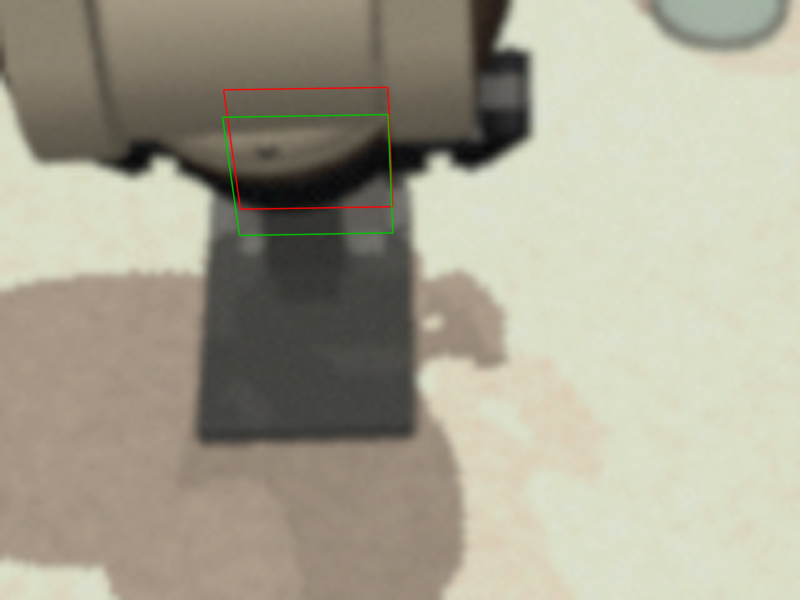

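View pics/h3t.png

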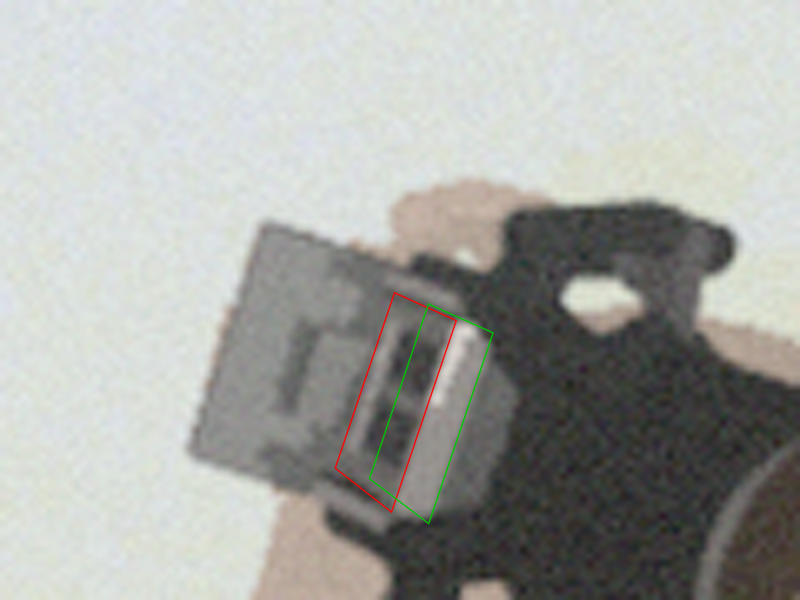

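play_rows:
  rows:
    - [0, 0, 0, 0.13, -0.27, -0.42, -1]
    - [0, 0, 0, 0.2, 0, 0.15, -1]
    - [0, 0, 0, 0.2, 0, 0.15, -1]
    - [0, 0, 0, 0, 0, 0, -1]

```text
time: 9.85
position: [0.5134, 0.0433, 0.0618]
orientation: [0.262, 0.724, 0.529, -0.356]
ft_force: [-0.0, 0.1, -0.4]
width: 0.0495
```

```bash
python3 -c "
from h import *
go(*ctarget('lean',-52.5,[0,.004,.066],rel('grip1')))
"
```

```text
t 9.85 joints [-0.2591 -0.0682 -0.4244  1.1743  0.654   1.6313] F [-0.   0.1 -0.4] w 0.0495
TCP [0.5134 0.0433 0.0618] goal [0.5117 0.0421 0.0552] worlddiff cm [-0.1637 -0.1184 -0.6694]
rotvec tool [-0.0027 -0.0006 -0.0064] |.| 0.006975592783760158 shift cm now-axes [ 0.4316 -0.1226  0.5364] goal-axes [ 0.4327 -0.1213  0.5358]
```

play_rows:
  rows:
    - [0, 0, 0, 0.2, -0.1, 0.25, -1]
    - [0, 0, 0, 0.2, 0, 0.2, -1]
    - [0, 0, 0, 0.15, 0, 0.15, -1]
    - [0, 0, 0, 0, 0, 0, -1]

```text
time: 10.35
position: [0.5124, 0.0423, 0.0558]
orientation: [0.262, 0.725, 0.529, -0.355]
ft_force: [-1.0, 0.2, -0.7]
width: 0.049
```

```bash
python3 -c "
from h import *
go(*ctarget('lean',-52.5,[0,.004,.066],rel('grip1')))
"
```

```text
t 10.35 joints [-0.2629 -0.0658 -0.4352  1.162   0.657   1.6276] F [-1.   0.2 -0.7] w 0.049
TCP [0.5124 0.0423 0.0558] goal [0.5117 0.0421 0.0552] worlddiff cm [-0.0675 -0.0181 -0.0691]
rotvec tool [-0.0026 -0.0034 -0.0079] |.| 0.008950539852828012 shift cm now-axes [ 0.0314 -0.0591  0.0719] goal-axes [ 0.0321 -0.0591  0.0717]
```

play_rows:
  rows:
    - [0, 0, -0.008, 0.09, -0.05, 0.04, -1]
    - [0, 0, 0, 0.09, 0, 0.04, -1]
    - [0, 0, 0, 0, 0, 0, -1]

```text
time: 10.72
position: [0.5126, 0.0424, 0.0557]
orientation: [0.26, 0.723, 0.532, -0.355]
ft_force: [-0.8, 0.2, -0.9]
width: 0.0493
```

```bash
python3 -c "
from h import *
go(*ctarget('lean',-52.5,[0,.0,.065],rel('grip1')))
"
```

```text
t 10.72 joints [-0.2632 -0.0573 -0.4276  1.1699  0.6582  1.6218] F [-0.8  0.2 -0.9] w 0.0493
TCP [0.5126 0.0424 0.0557] goal [0.5105 0.0383 0.0542] worlddiff cm [-0.2076 -0.4101 -0.1534]
rotvec tool [-0.0025 -0.0043 -0.0009] |.| 0.005075609327242132 shift cm now-axes [-0.1562 -0.0754  0.4524] goal-axes [-0.1542 -0.0766  0.4529]
```

play_rows:
  rows:
    - [0, 0, 0, 0.2, -0.05, 0.1, -1]
    - [0, 0, 0, 0.2, 0, 0.1, -1]
    - [0, 0, 0, 0, 0, 0, -1]

```text
time: 11.1
position: [0.513, 0.0424, 0.056]
orientation: [0.26, 0.725, 0.531, -0.354]
ft_force: [0.5, 0.6, -1.7]
width: 0.0491
```

```bash
python3 -c "
from h import *
go(*ctarget('lean',-52.5,[0,.0,.065],rel('grip1')))
"
```

```text
t 11.1 joints [-0.2639 -0.0594 -0.4298  1.1667  0.6601  1.6244] F [ 0.5  0.6 -1.7] w 0.0491
TCP [0.513  0.0424 0.056 ] goal [0.5105 0.0383 0.0542] worlddiff cm [-0.2451 -0.4101 -0.1835]
rotvec tool [-0.0036 -0.0063 -0.0038] |.| 0.008168369053708576 shift cm now-axes [-0.1406 -0.1102  0.4796] goal-axes [-0.1371 -0.1125  0.4801]
```

play_rows:
  rows:
    - [0, 0, 0, 0.3, -0.1, 0.15, -1]

```text
time: 11.22
position: [0.5133, 0.0429, 0.0556]
orientation: [0.26, 0.726, 0.53, -0.353]
ft_force: [-22.2, -20.1, 46.4]
width: 0.0492
```

```bash
python3 -c "
from h import *
for i in range(3): go(*ctarget('lean',-52.5,[0,.0,.065],rel('grip1')));capture('top')
"
```

```text
t 11.22 joints [-0.2636 -0.0618 -0.4336  1.1615  0.6616  1.6264] F [-22.2 -20.1  46.4] w 0.0492
TCP [0.5133 0.0429 0.0556] goal [0.5105 0.0383 0.0542] worlddiff cm [-0.2736 -0.4539 -0.1399]
rotvec tool [-0.0029 -0.008  -0.0065] |.| 0.010709679100995104 shift cm now-axes [-0.2071 -0.1239  0.4922] goal-axes [-0.2023 -0.1267  0.4935]
t 11.28 joints [-0.2637 -0.0622 -0.4337  1.1616  0.6613  1.6265] F [-15.  -13.   29.3] w 0.0496
TCP [0.5132 0.0427 0.0556] goal [0.5105 0.0383 0.0542] worlddiff cm [-0.2657 -0.4407 -0.1455]
rotvec tool [-0.0031 -0.0077 -0.0068] |.| 0.01072340146262581 shift cm now-axes [-0.1933 -0.1203  0.4839] goal-axes [-0.1887 -0.1231  0.485 ]
t 11.32 joints [-0.2637 -0.0622 -0.4337  1.1616  0.6612  1.6264] F [-14.5 -13.1  29.4] w 0.0488
TCP [0.5132 0.0427 0.0556] goal [0.5105 0.0383 0.0542] worlddiff cm [-0.2671 -0.4395 -0.1451]
rotvec tool [-0.003  -0.0076 -0.0068] |.| 0.010640678947353443 shift cm now-axes [-0.1931 -0.122   0.483 ] goal-axes [-0.1886 -0.1248  0.4841]
```

play_rows:
  rows:
    - [0, 0, 0, -0.12, 0, -0.05, -1]
    - [0, 0.003, 0, -0.08, -0.1, 0.2, -1]
    - [0, 0, 0, -0.08, -0.05, 0.2, -1]
    - [0, 0, 0, 0, 0, 0, -1]

```text
time: 11.88
position: [0.5108, 0.0401, 0.0553]
orientation: [0.259, 0.726, 0.532, -0.35]
ft_force: [0.1, 0.0, -0.3]
width: 0.0491
```

```bash
python3 -c "
from h import *
go(*ctarget('lean',-52.5,[0,.0,.065],rel('grip1')))
s,p,M=cur();r=rel('grip1')
overlay('h4t','top',M@r['R'],p+M@r['p'],240,210,120,90)
"
```

```text
t 11.88 joints [-0.2736 -0.0615 -0.4362  1.1668  0.6687  1.6112] F [ 0.1  0.  -0.3] w 0.0491
TCP [0.5108 0.0401 0.0553] goal [0.5105 0.0383 0.0542] worlddiff cm [-0.0314 -0.1824 -0.1127]
rotvec tool [-0.0007 -0.0147 -0.006 ] |.| 0.01589940639022836 shift cm now-axes [-0.0254  0.0244  0.2138] goal-axes [-0.0224  0.0241  0.2142]
```

View pics/h4t.png

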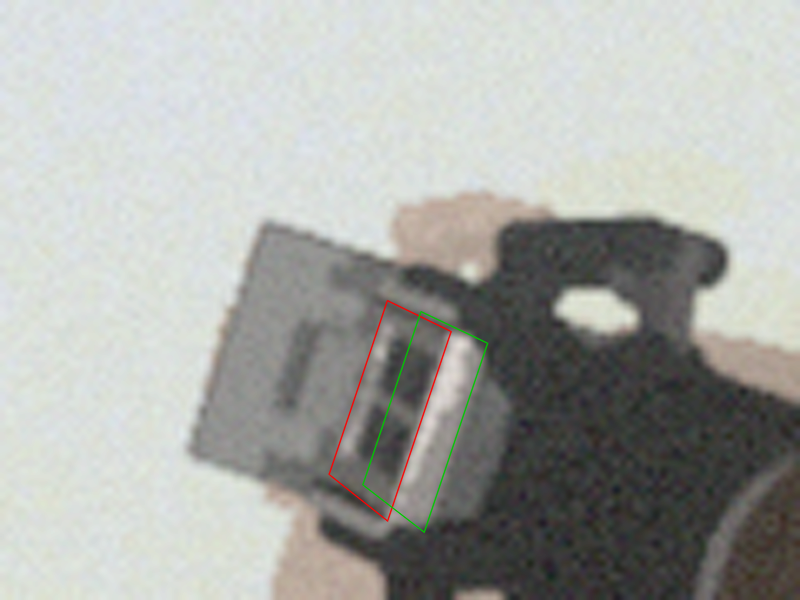

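play_rows:
  rows:
    - [0, -0.014, -0.006, -0.04, 0, 0.15, -1]
    - [0, 0, 0, -0.06, 0, 0.15, -1]

```text
time: 12.18
position: [0.5106, 0.04, 0.0551]
orientation: [0.261, 0.723, 0.534, -0.353]
ft_force: [6.9, 16.0, -1.2]
width: 0.0491
```

```bash
python3 -c "
from h import *
go(*ctarget('lean',-52.5,[0,.0,.065],rel('grip1')))
"
```

```text
t 12.18 joints [-0.2707 -0.0547 -0.4273  1.1767  0.6613  1.6061] F [ 6.9 16.  -1.2] w 0.0491
TCP [0.5106 0.04   0.0551] goal [0.5105 0.0383 0.0542] worlddiff cm [-0.0058 -0.1638 -0.0942]
rotvec tool [ 0.0019 -0.0071  0.0017] |.| 0.007536351132179141 shift cm now-axes [-0.0229  0.0427  0.1828] goal-axes [-0.0216  0.043   0.1829]
```

play_rows:
  rows:
    - [0, 0, 0, 0, 0, 0, -1]
    - [0, 0, 0, 0, 0, 0, 0.3]
    - [0, 0, 0, 0, 0, 0, 0.5]
    - [0, 0, 0, 0, 0, 0, 1]
    - [0, 0, 0, 0, 0, 0, 1]
    - [0, 0, 0, 0, 0, 0, 1]
    - [0, 0, 0, 0, 0, 0, 1]

```text
time: 13.05
position: [0.5099, 0.0397, 0.0538]
orientation: [0.26, 0.722, 0.534, -0.354]
ft_force: [1.2, 0.2, 0.3]
width: 0.0853
```

```bash
python3 -c "
from h import *
go(*ctarget('lean',-52.5,[0,.0,.065],rel('grip1')))
W=Rx('lean',105)@np.diag([-1,1,-1]);pc=place(fx('lean'),[[0,0,.065]])[0]
overlay('h5','side',W,pc,220,210,160,120)
overlay('h5t','top',W,pc,240,210,120,90)
"
```

```text
t 13.05 joints [-0.271  -0.0534 -0.4281  1.177   0.6597  1.6058] F [1.2 0.2 0.3] w 0.0853
TCP [0.5099 0.0397 0.0538] goal [0.5105 0.0383 0.0542] worlddiff cm [ 0.0656 -0.1335  0.0333]
rotvec tool [ 0.0005 -0.0055  0.0033] |.| 0.006409694628830986 shift cm now-axes [-0.0929  0.1019  0.065 ] goal-axes [-0.0922  0.1023  0.0655]
```

View pics/h5.png

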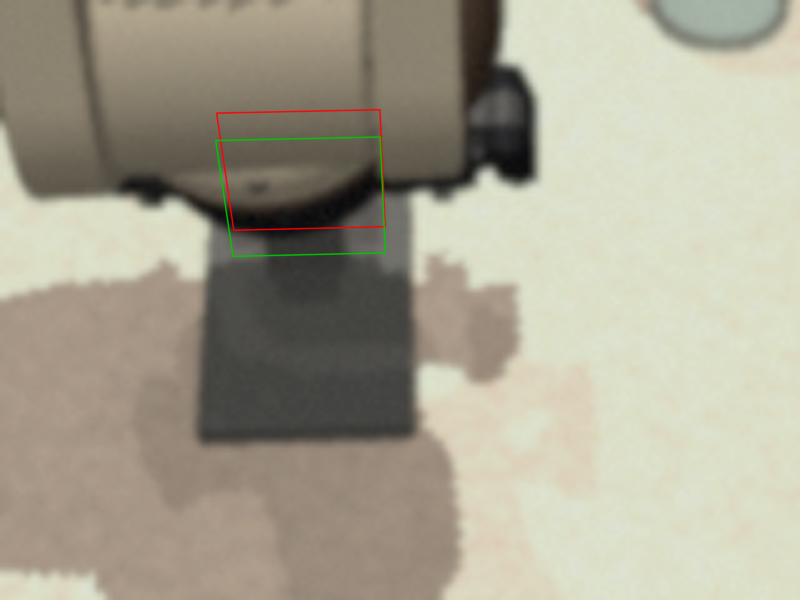

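View pics/h5t.png

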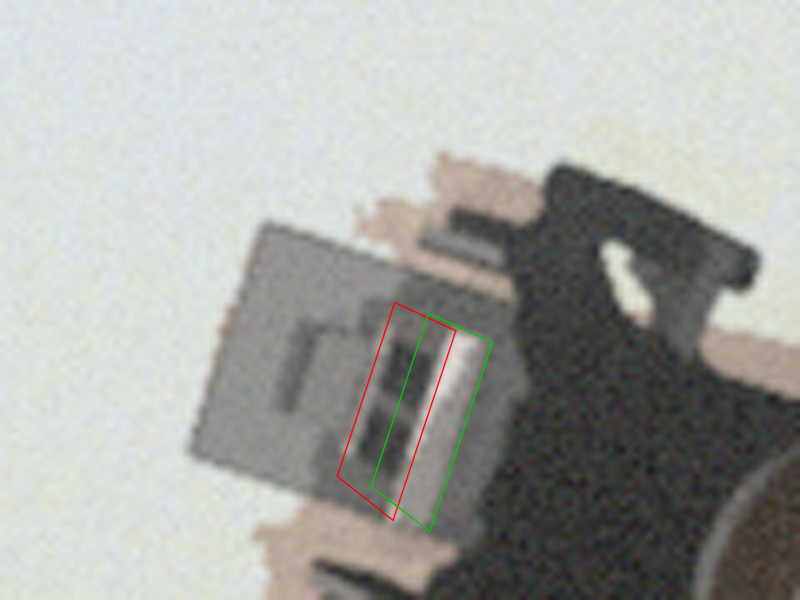

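play_rows:
  rows:
    - [0, 0, 0, -2, 0.1, 0, 1]
    - [0, 0, 0, -4, 0, 0, 1]
    - [0, 0, 0, -6, 0, 0, 1]
    - [0, 0, 0, -5.5, 0, -2.5, 1]
    - [0, 0, 0, -4.5, 0, -3.5, 1]

```text
time: 13.78
position: [0.4829, -0.0458, 0.2658]
orientation: [0.258, 0.721, 0.536, -0.356]
ft_force: [1.7, -0.3, -0.0]
width: 0.0854
```

```bash
python3 -c "
from h import *
g=np.array([0,0,.065])+.008*np.array([0,np.cos(np.radians(105)),np.sin(np.radians(105))])
print(g)
go(*target('lean',-127.5,g,.10))
W=Rx('lean',105)@np.diag([-1,1,-1]);pc=place(fx('lean'),[[0,0,.065]])[0]
overlay('h6','side',W,pc,220,210,160,120)
overlay('h6t','top',W,pc,240,210,120,90)
"
```

```text
[ 0.         -0.00207055  0.07272741]
t 13.78 joints [-0.4576 -0.0343  0.0004  1.7389  0.6489  1.369 ] F [ 1.7 -0.3 -0. ] w 0.0854
TCP [ 0.4829 -0.0458  0.2658] goal [0.5209 0.0719 0.137 ] worlddiff cm [  3.8076  11.7692 -12.8852]
rotvec tool [ 0.0041 -1.3149  0.0111] |.| 1.314952576758414 shift cm now-axes [17.7611  0.3268 -1.8646] goal-axes [  2.6928   0.1464 -17.657 ]
```

View pics/h6.png

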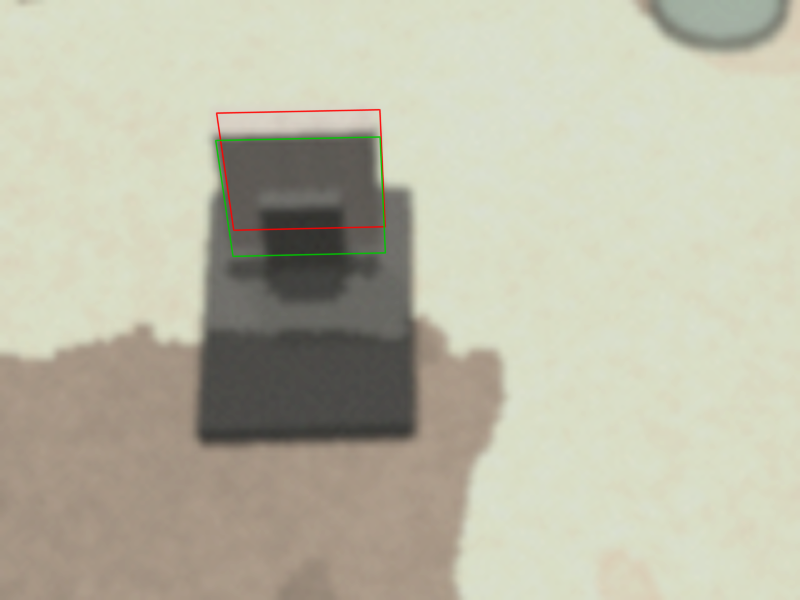

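View pics/h6t.png

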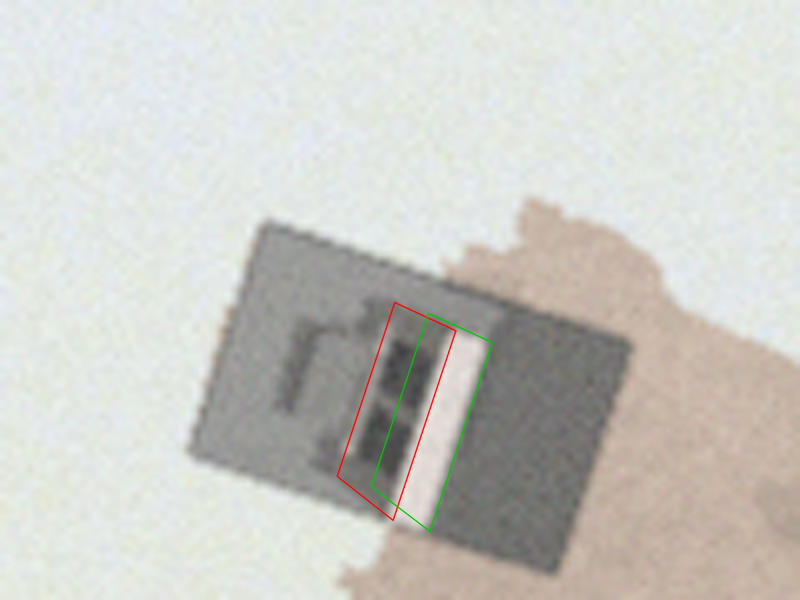

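play_rows:
  rows:
    - [0, -0.164, 0, 0, 0, 0, 1]
    - [0, -0.164, 0, 0, 0, 0, 1]
    - [0, -0.164, 0, 0, 0, 0, 1]
    - [0, -0.164, 0, 0, 0, 0, 1]
    - [0, -0.164, 0, 0, 0, 0, 1]
    - [0, -0.164, 0, 0, 0, 0, 1]
    - [0, -0.164, 0, 0, 0, 0, 1]
    - [0, -0.164, 0, 0, 0, 0, 1]
    - [0, 0, 0, 0, 0, -5, 1]
    - [0, 0, 0, 0, 0, -5, 1]
    - [0, 0, 0, 0, 0, -5, 1]
    - [0, 0, 0, 0, 0, 0, 1]

```text
time: 15.38
position: [0.5223, 0.0676, 0.1711]
orientation: [-0.54, -0.343, -0.249, 0.727]
ft_force: [-0.5, -0.6, 0.4]
width: 0.0852
```

```bash
python3 -c "
from h import *
go(*target('lean',-127.5,[0,-.002,.0727],.07))
"
```

```text
t 15.38 joints [ 0.4001  0.4198  0.3001  1.9376 -0.5183  2.4024] F [-0.5 -0.6  0.4] w 0.0852
TCP [0.5223 0.0676 0.1711] goal [0.5155 0.0545 0.1132] worlddiff cm [-0.6778 -1.3131 -5.7943]
rotvec tool [-0.0023  0.0407 -0.0093] |.| 0.041799933223711574 shift cm now-axes [ 5.379  -0.3141 -2.5933] goal-axes [ 5.4827 -0.2579 -2.373 ]
```

play_rows:
  rows:
    - [0, 0.04, -0.009, 0, 0, 0, 1]
    - [0, 0, 0, 1, -0.3, -2.4, 1]
    - [0, 0, 0, 2, 0, 0, 1]
    - [0, 0, 0, 2, 0, 0, 1]
    - [0, 0, 0, 0, 0, 0, 1]

```text
time: 16.0
position: [0.5163, 0.0567, 0.116]
orientation: [-0.53, -0.361, -0.262, 0.722]
ft_force: [0.0, 0.5, 0.2]
width: 0.0851
```

```bash
python3 -c "
from h import *
go(*target('lean',-127.5,[0,-.002,.0727],-.004))
W=Rx('lean',105)@np.diag([-1,1,-1]);pc=place(fx('lean'),[[0,0,.065]])[0]
overlay('h7','side',W,pc,180,180,200,150)
overlay('h7t','top',W,pc,220,190,160,120)
"
```

```text
t 16.0 joints [ 0.3713  0.3789  0.1622  1.7933 -0.4916  2.3621] F [0.  0.5 0.2] w 0.0851
TCP [0.5163 0.0567 0.116 ] goal [0.5022 0.0115 0.0545] worlddiff cm [-1.4075 -4.5202 -6.1536]
rotvec tool [-0.0073 -0.0075 -0.0007] |.| 0.010518592743256918 shift cm now-axes [ 7.7637 -0.0089  0.0685] goal-axes [ 7.764  -0.0038  0.0099]
```

View pics/h7.png

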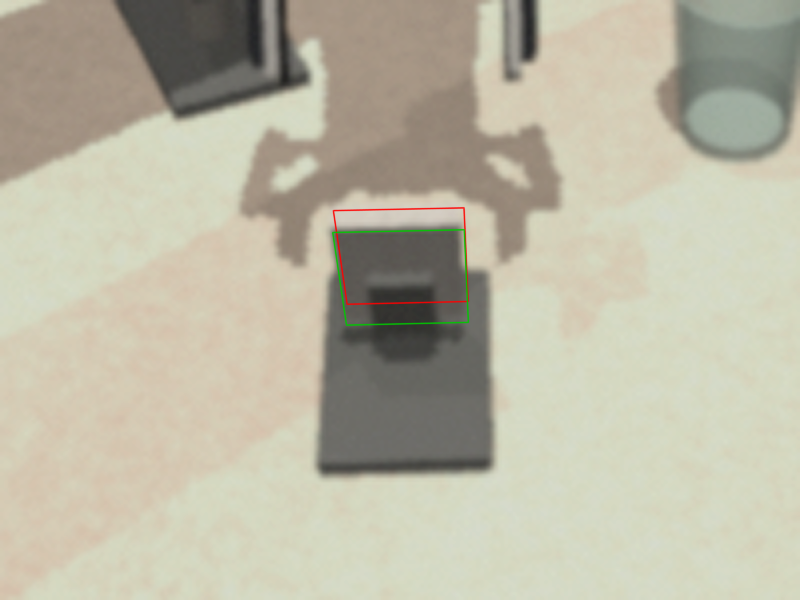

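View pics/h7t.png

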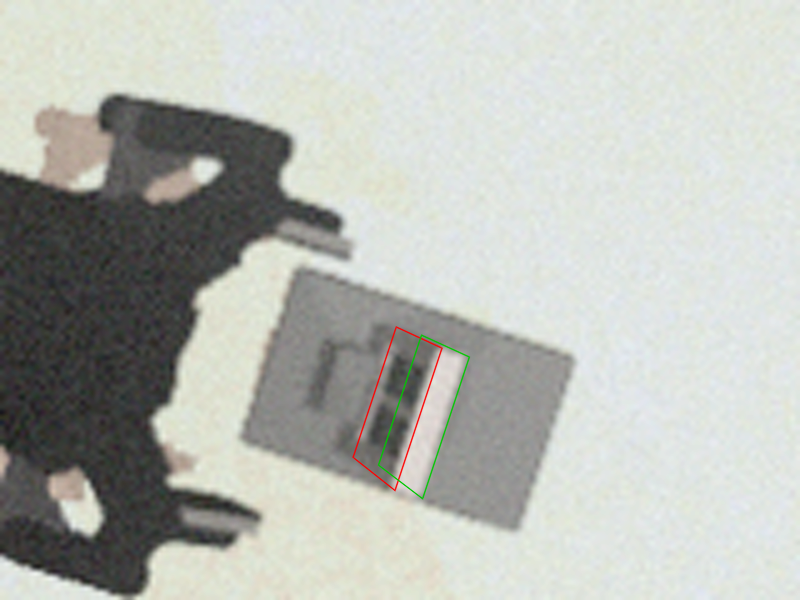

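Aligned; advance.

play_rows:
  rows:
    - [-0.007, -0.008, 0, 2, 0, 0, 1]
    - [0, 0, 0, 2, 0, 0, 1]
    - [0, 0, 0, 2, 0, 0, 1]
    - [0, 0, 0, 1, 0, 0, 1]
    - [0, 0, 0, 0, 0, 0, 1]

```text
time: 16.73
position: [0.5072, 0.0183, 0.064]
orientation: [-0.533, -0.36, -0.261, 0.72]
ft_force: [0.1, 0.5, -0.9]
width: 0.0855
```

```bash
python3 -c "
from h import *
go(*target('lean',-127.5,[0,-.002,.0727],-.004))
W=Rx('lean',105)@np.diag([-1,1,-1]);pc=place(fx('lean'),[[0,0,.065]])[0]
overlay('h8','side',W,pc,180,180,200,150)
"
```

```text
t 16.73 joints [ 0.3185  0.3397  0.0125  1.6517 -0.5194  2.3014] F [ 0.1  0.5 -0.9] w 0.0855
TCP [0.5072 0.0183 0.064 ] goal [0.5022 0.0115 0.0545] worlddiff cm [-0.5002 -0.6809 -0.9568]
rotvec tool [-0.0038 -0.0058 -0.0077] |.| 0.010383124488241474 shift cm now-axes [ 1.2428 -0.2852  0.0594] goal-axes [ 1.2453 -0.2758  0.0511]
```

View pics/h8.png

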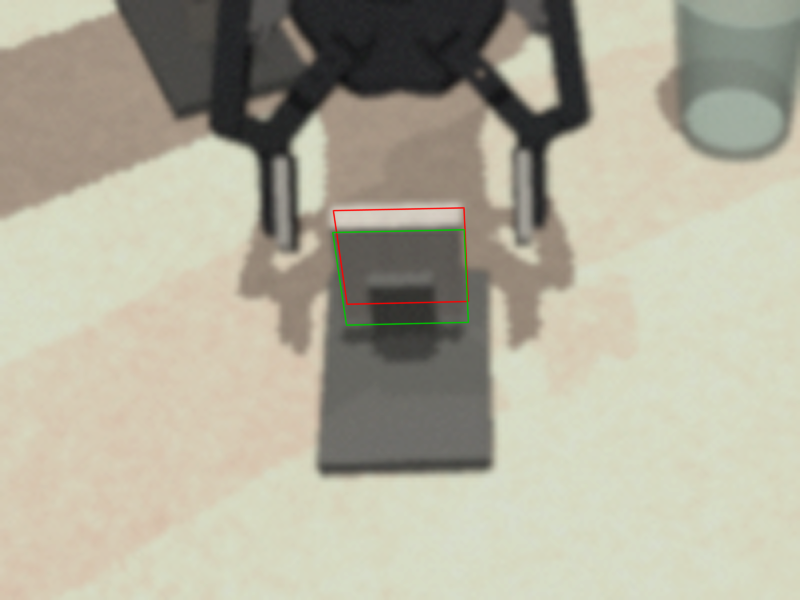

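play_rows:
  rows:
    - [-0.004, -0.006, -0.008, 0.8, -0.3, 0.05, 1]
    - [0, 0, 0, 0.6, 0, 0, 1]
    - [0, 0, 0, 0, 0, 0, 0.5]

```text
time: 17.15
position: [0.5024, 0.0113, 0.0537]
orientation: [-0.532, -0.356, -0.262, 0.722]
ft_force: [-0.4, -0.5, 0.1]
width: 0.0699
```

```bash
python3 -c "
from h import *
go(*target('lean',-127.5,[0,-.002,.0727],-.004))
"
```

```text
t 17.15 joints [ 0.3094  0.3381 -0.0123  1.6332 -0.5225  2.2925] F [-0.4 -0.5  0.1] w 0.0699
TCP [0.5024 0.0113 0.0537] goal [0.5022 0.0115 0.0545] worlddiff cm [-0.0245  0.0169  0.0738]
rotvec tool [ 0.0002 -0.0006 -0.0012] |.| 0.0013711715063848978 shift cm now-axes [-0.064  -0.0283  0.0378] goal-axes [-0.064  -0.0284  0.0379]
```

play_rows:
  rows:
    - [0, 0, 0, 0, 0, 0, 0.3]
    - [0, 0, 0, 0, 0, 0, -1]
    - [0, 0, 0, 0, 0, 0, -1]
    - [0, 0, 0, 0, 0, 0, -1]
    - [0, 0, 0, 0, 0, 0, -1]
    - [0, 0, 0, 0, 0, 0, -1]
    - [0, 0, 0, 0, 0, 0, -1]

```text
time: 18.02
position: [0.5027, 0.0116, 0.0541]
orientation: [-0.532, -0.357, -0.262, 0.721]
ft_force: [-0.6, 0.1, 0.1]
width: 0.0491
```

```bash
python3 - <<'E'
from h import *
tp,tM=target('lean',-127.5,[0,-.002,.0727],-.004)
go(tp,tM)
s,p,M=cur()
W=Rx('lean',105)@np.diag([-1,1,-1]);pc=place(fx('lean'),[[0,0,.065]])[0]
r=dict(R=M.T@W,p=M.T@(pc-p));print(r)
r['R']=tM.T@W;r['p'][1]=0
np.save('grip2.npy',r)
overlay('h9','side',W,pc,180,180,200,150)
E
```

```text
t 18.02 joints [ 0.3097  0.338  -0.0116  1.6335 -0.5224  2.2927] F [-0.6  0.1  0.1] w 0.0491
TCP [0.5027 0.0116 0.0541] goal [0.5022 0.0115 0.0545] worlddiff cm [-0.0519 -0.0103  0.0398]
rotvec tool [-0.     -0.0011 -0.0017] |.| 0.0020479598993432095 shift cm now-axes [-0.0163 -0.0464  0.0442] goal-axes [-0.0162 -0.0465  0.0442]
{'R': array([[-0.0017, -0.6097, -0.7927],
       [-1.    ,  0.0011,  0.0013],
       [ 0.    ,  0.7927, -0.6097]]), 'p': array([-0.0183, -0.0004, -0.0059])}
```

View pics/h9.png

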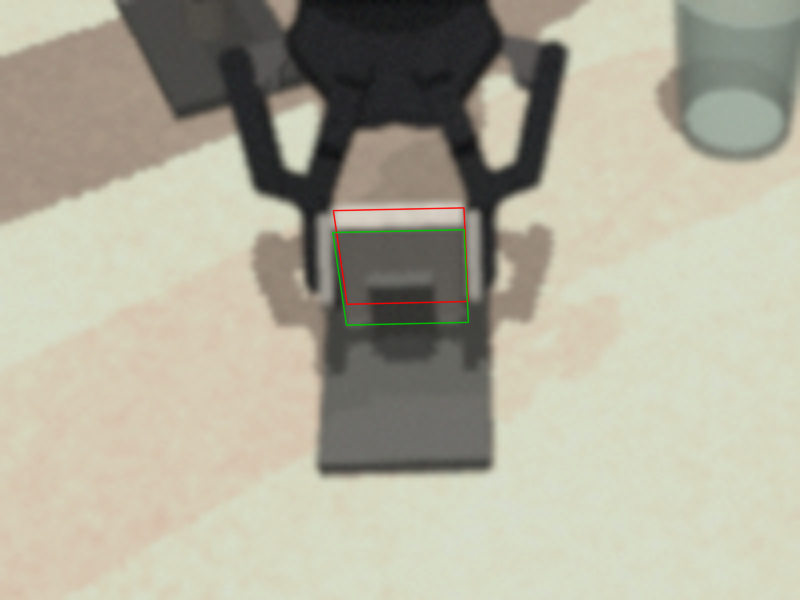

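play_rows:
  rows:
    - [0, 0, 0, -0.4, 0, 0.3, -1]
    - [0, 0, 0, -0.8, 0, 0.6, -1]
    - [0, 0, 0, -2.4, 0, 1.8, -1]
    - [0, 0, 0, -3.6, 0, 2.7, -1]
    - [0, 0, 0, -3.6, 0, 2.7, -1]

```text
time: 18.7
position: [0.5015, 0.0125, 0.192]
orientation: [-0.532, -0.355, -0.263, 0.723]
ft_force: [0.9, 0.0, -1.0]
width: 0.049
```

```bash
python3 - <<'E'
from h import *
go(*ctarget('stand',-52.5,[0,0,.13],rel('grip2')))
s,p,M=cur();r=rel('grip2')
overlay('i1','side',M@r['R'],p+M@r['p'],180,150,200,150)
overlay('i1t','top',M@r['R'],p+M@r['p'],200,180,160,120)
E
```

```text
t 18.7 joints [ 0.3117  0.2906  0.1965  1.8953 -0.5213  2.2949] F [ 0.9  0.  -1. ] w 0.049
TCP [0.5015 0.0125 0.192 ] goal [0.4771 0.2909 0.1119] worlddiff cm [-2.4352 27.8444 -8.0078]
rotvec tool [-0.4279  1.2917  0.0037] |.| 1.3607157377522658 shift cm now-axes [ -9.4184 -10.5369 -25.4093] goal-axes [ 23.3673   0.3016 -17.2986]
```

View pics/i1.png

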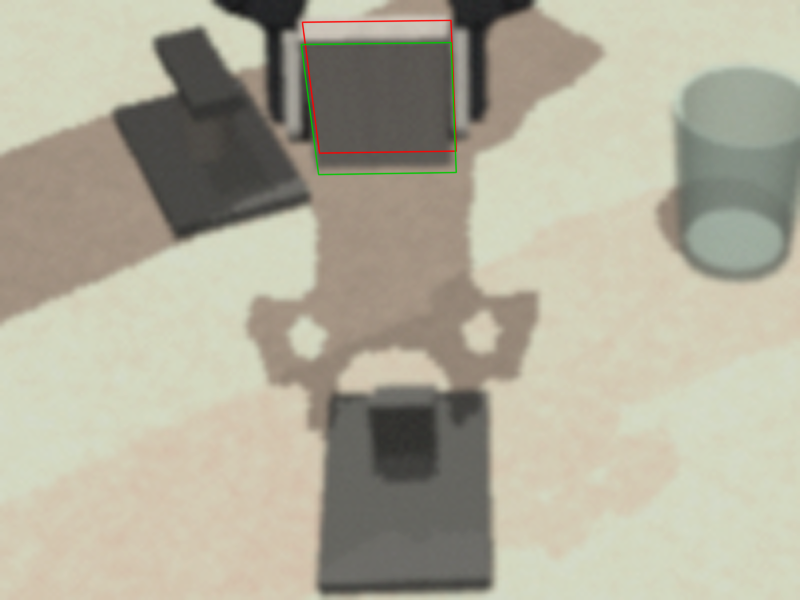

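View pics/i1t.png

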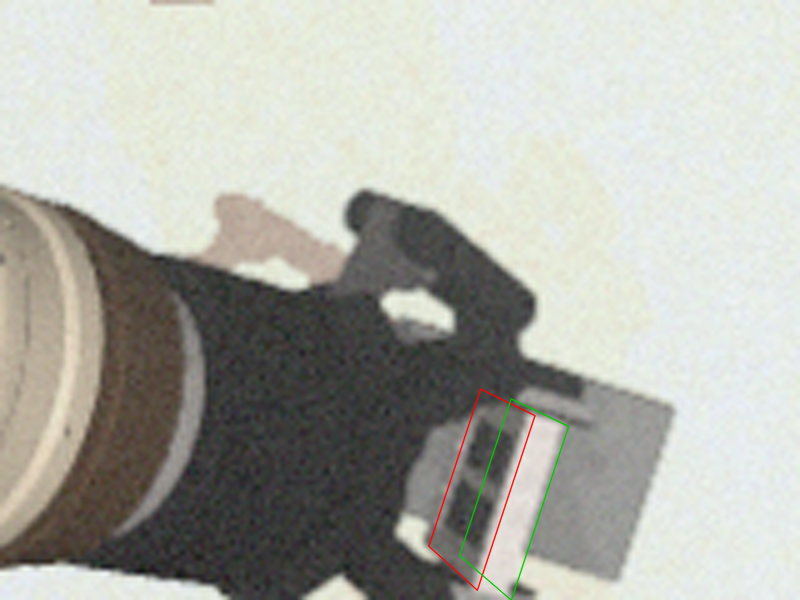

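play_rows:
  rows:
    - [-0.0535, 0.161, 0, 0, 0, 0, -1]
    - [-0.0535, 0.161, 0, 0, 0, 0, -1]
    - [-0.0535, 0.161, 0, 0, 0, 0, -1]
    - [-0.0535, 0.161, 0, 0, 0, 0, -1]
    - [-0.0535, 0.161, 0, 0, 0, 0, -1]
    - [-0.0535, 0.161, 0, 0, 0, 0, -1]
    - [-0.0535, 0.161, 0, 0, 0, 0, -1]
    - [-0.0535, 0.161, 0, 0, 0, 0, -1]
    - [0, 0, 0, 0, 0, 0, -1]

```text
time: 19.92
position: [0.5036, 0.0134, 0.1974]
orientation: [0.324, 0.606, 0.671, -0.278]
ft_force: [0.2, 0.9, -1.7]
width: 0.0492
```

```bash
python3 - <<'E'
from h import *
go(*ctarget('stand',-52.5,[0,0,.13],rel('grip2')))
E
```

```text
t 19.93 joints [-0.3115  0.1666  0.0596  1.7728  0.6264  1.0402] F [ 0.2  0.9 -1.7] w 0.0492
TCP [0.5036 0.0134 0.1974] goal [0.4771 0.2909 0.1119] worlddiff cm [-2.6427 27.7547 -8.5411]
rotvec tool [ 0.0228 -0.0345 -0.0078] |.| 0.04213025190876661 shift cm now-axes [ 24.3197   0.2756 -16.0852] goal-axes [ 23.7484   0.0863 -16.9193]
```

play_rows:
  rows:
    - [0.023, -0.035, -0.008, 0, 0, 0, -1]
    - [0, 0, 0, 4, 0, -2.9, -1]
    - [0, 0, 0, 4, 0, -2.9, -1]
    - [0, 0, 0, 4, 0, -2.9, -1]
    - [0, 0, 0, 4, 0, -2.9, -1]
    - [0, 0, 0, 4, 0, -2.9, -1]
    - [0, 0, 0, 2.5, 0, -1.6, -1]
    - [0, 0, 0, 0, 0, 0, -1]

```text
time: 20.92
position: [0.4781, 0.2863, 0.116]
orientation: [0.336, 0.602, 0.657, -0.304]
ft_force: [-0.7, -0.6, 0.0]
width: 0.0495
```

```bash
python3 - <<'E'
from h import *
go(*ctarget('stand',-52.5,[0,0,.085],rel('grip2')))
s,p,M=cur();r=rel('grip2')
overlay('i2','side',M@r['R'],p+M@r['p'],140,100,200,150)
overlay('i2t','top',M@r['R'],p+M@r['p'],90,200,160,120)
E
```

```text
t 20.93 joints [ 0.2371 -0.0538 -0.297   1.2148  0.6215  1.752 ] F [-0.7 -0.6  0. ] w 0.0495
TCP [0.4781 0.2863 0.116 ] goal [0.4771 0.2909 0.0669] worlddiff cm [-0.0947  0.4669 -4.9058]
rotvec tool [-0.0026  0.0242 -0.0099] |.| 0.02629041095542102 shift cm now-axes [ 4.2418 -0.0838  2.5087] goal-axes [ 4.1805 -0.0485  2.6105]
```

View pics/i2.png

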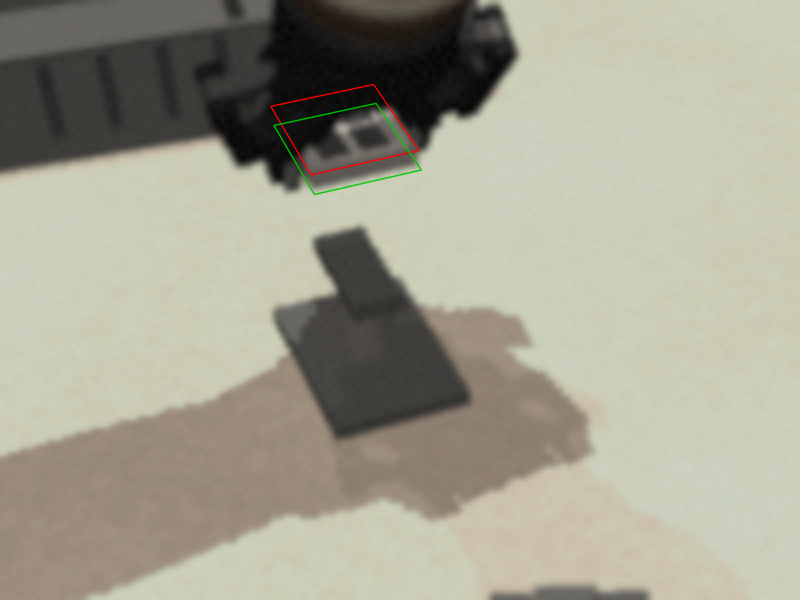

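View pics/i2t.png

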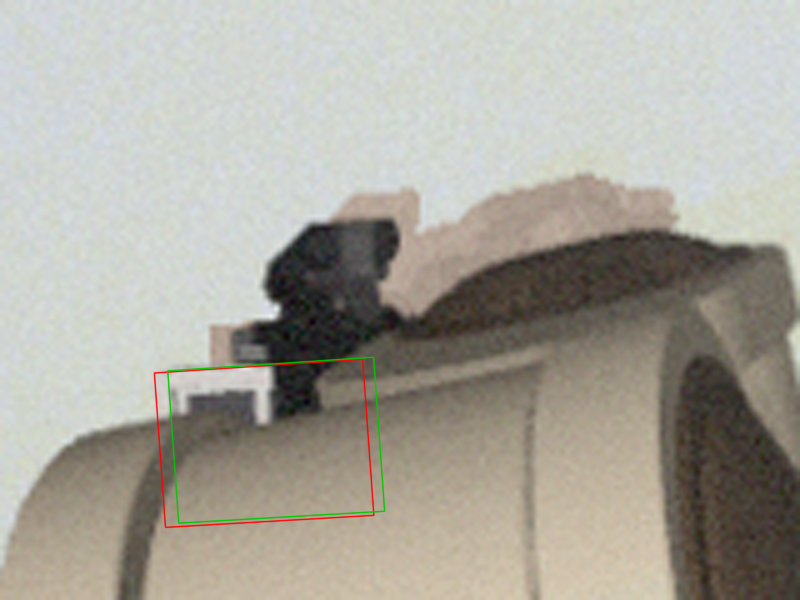

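```bash
python3 see.py j1 side 200 110 60 45; python3 see.py j1t top 110 260 60 45
```

```text
scale 13.333333333333334
scale 13.333333333333334
```

View pics/j1.png

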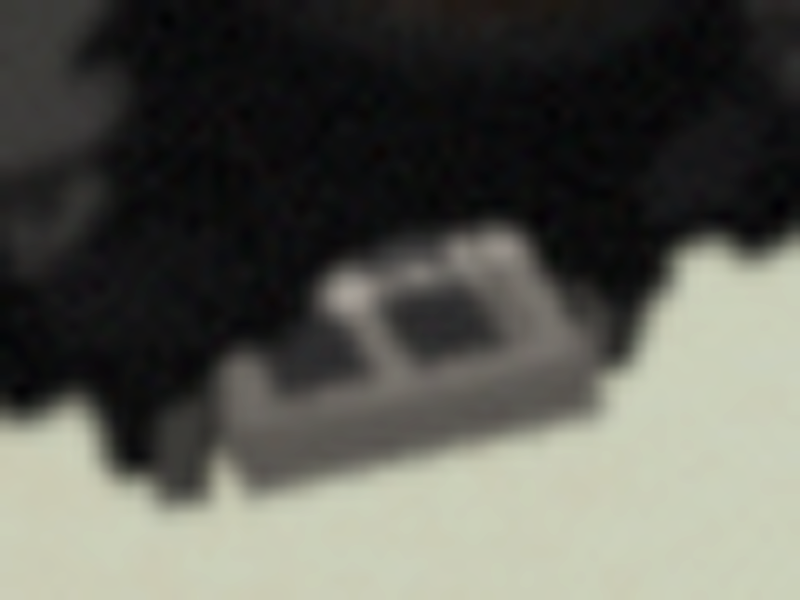

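View pics/j1t.png

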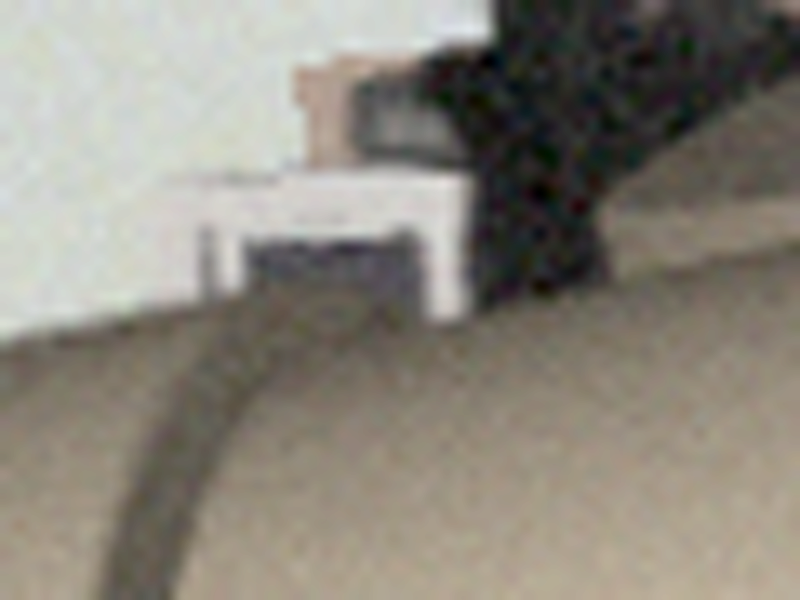

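```bash
cat > ft.py <<'E'
from h import *
C=cams();s,p,M=cur();r=rel('grip2')
pts={'side':[((235,425),(.025,.035,.005)),((585,355),(-.025,.035,.005)),((250,490),(.025,.035,-.005)),((600,405),(-.025,.035,-.005))],
'top':[((165,180),(-.025,-.035,.005))]}
off={'side':(200,110),'top':(110,260)}
def f(v):
    Rr=R.from_rotvec([0,v[0],0]).as_matrix()
    g=np.array([-.023,0,0]); o=[]
    for cn in pts:
        for px,c in pts[cn]:
            q=Rr@(r['R']@np.array(c)+r['p']-g)+g+np.array([v[1],v[2],v[3]])
            ob=np.array(px)/13.333+off[cn]-.5
            o.append((proj(C[cn],[M@q+p])[0]-ob)*(2 if cn=='top' else 1))
    return np.concatenate(o+[np.array(v[1:])*1000*.5])
so=least_squares(f,[0,0,0,0],x_scale=[.1,.01,.01,.01],diff_step=1e-4)
print(so.cost,so.x,np.degrees(so.x[0]));print(np.round(f([0,0,0,0]),1),np.round(so.fun,1))
E
python3 ft.py
```

```text
1.8138694836584093 [-0.11060919  0.00066157 -0.00093766 -0.00152688] -6.337439554429468
[ 1.3  2.1  2.1  1.3  0.9  2.2  1.5  2.4 -0.1 -0.4  0.   0.   0. ] [ 0.1 -0.1  1.  -0.8 -0.   0.3  0.6  0.6  0.1  0.5  0.3 -0.5 -0.8]
```

```bash
cat >> ft.py <<'E'
v=so.x*np.array([.8,.8,0,.8]);Rr=R.from_rotvec([0,v[0],0]).as_matrix();g=np.array([-.023,0,0])
r3=dict(R=Rr@r['R'],p=Rr@(r['p']-g)+g+np.array([v[1],0,v[3]]))
np.save('grip3.npy',r3);print(r3['p'],np.degrees(v[0]))
go(*ctarget('stand',-52.5-0-np.degrees(v[0])*-1*-1,[0,0,.085],r3)) 
E
python3 ft.py | tail -5; python3 - <<'E'
from h import *
r3=rel('grip3')
for a in(-52.5+5,-52.5-5):
    _,M=ctarget('stand',a,[0,0,.08],r3);print(a,(M@r3['R'])[:,2])
E
```

```text
[ 1.3  2.3  2.1  1.5  0.9  2.3  1.5  2.6  0.1 -0.4  0.   0.   0. ] [ 0.1 -0.1  0.9 -0.8 -0.   0.3  0.6  0.6  0.2  0.5  0.3 -0.4 -0.9]
[-0.01725044  0.         -0.00676411] -5.2142727662365775
t 21.32 joints [ 0.2304 -0.0515 -0.2951  1.2166  0.6237  1.7486] F [-0.1 -0.4 -0.4] w 0.0495
TCP [0.48   0.2836 0.1161] goal [0.4771 0.2912 0.0677] worlddiff cm [-0.2828  0.7629 -4.835 ]
rotvec tool [-0.0052  0.1135 -0.012 ] |.| 0.11421700648083576 shift cm now-axes [ 4.3633 -0.2449  2.223 ] goal-axes [ 4.0863 -0.2068  2.7017]
-47.5 [-3.66007859e-04  3.72180296e-03  9.99993007e-01]
-57.5 [-0.01735518  0.17647859  0.98415146]
```

play_rows:
  rows:
    - [-0.005, 0.113, -0.012, 0, 0, 0, -1]
    - [0, 0, 0, 1, -0.2, 0.7, -1]
    - [0, 0, 0, 1, 0, 0.7, -1]
    - [0, 0, 0, 0.6, 0, 0.3, -1]
    - [0, 0, 0, 0, 0, 0, -1]
    - [0, 0, 0, 0, 0, 0, -1]

```text
time: 22.08
position: [0.4784, 0.288, 0.0839]
orientation: [0.298, 0.616, 0.677, -0.27]
ft_force: [0.4, 0.6, -0.4]
width: 0.0493
```

```bash
python3 - <<'E'
from h import *
go(*ctarget('stand',-47.3,[0,0,.075],rel('grip3')))
s,p,M=cur();r=rel('grip3')
overlay('i3','side',M@r['R'],p+M@r['p'],180,100,100,75)
s,p,M=cur();
overlay('i3t','top',M@r['R'],p+M@r['p'],90,230,100,75)
E
```

```text
t 22.07 joints [ 0.1913 -0.0168 -0.3637  1.1355  0.7381  1.7004] F [ 0.4  0.6 -0.4] w 0.0493
TCP [0.4784 0.288  0.0839] goal [0.4771 0.2912 0.0577] worlddiff cm [-0.1302  0.3167 -2.6149]
rotvec tool [-0.0012  0.0029 -0.0024] |.| 0.0038914461055161356 shift cm now-axes [ 2.1483 -0.1018  1.5263] goal-axes [ 2.1442 -0.0986  1.5323]
```

View pics/i3.png

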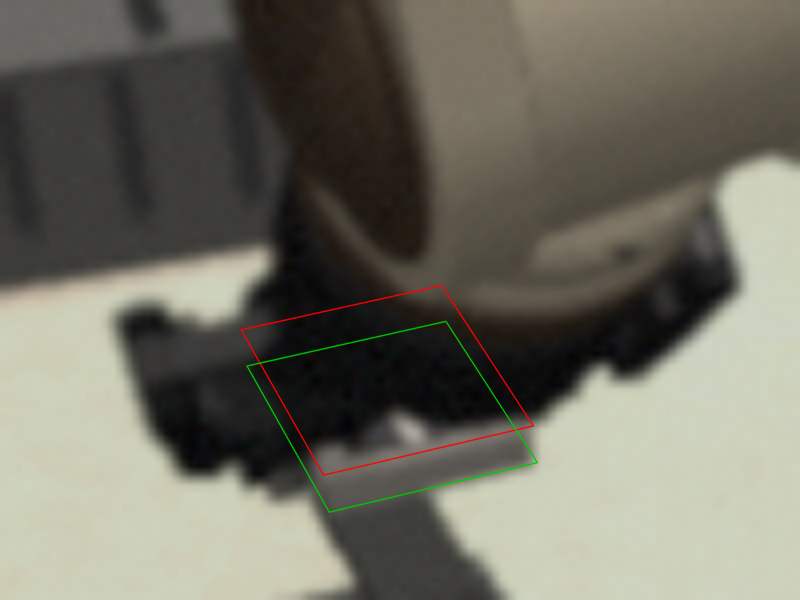

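View pics/i3t.png

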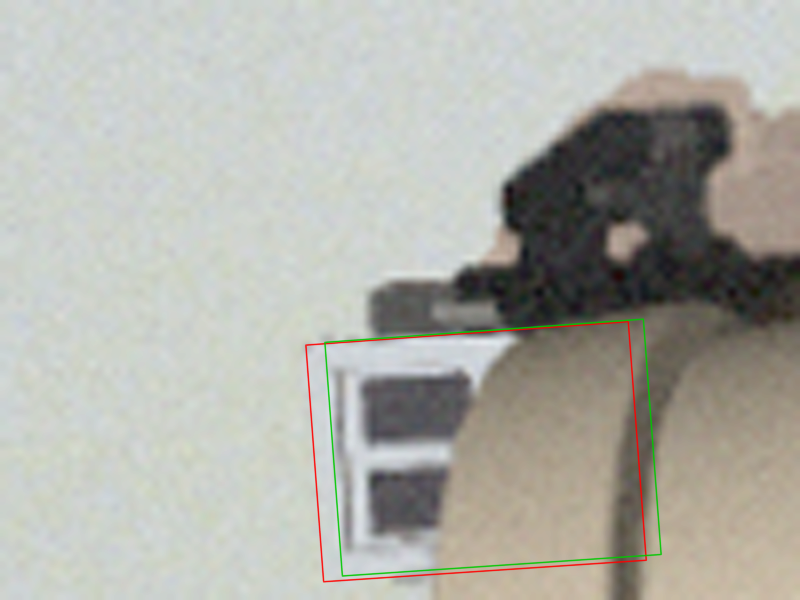

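play_rows:
  rows:
    - [0, 0, 0, 1, -0.1, 0.75, -1]
    - [0, 0, 0, 1, 0, 0.75, -1]
    - [0, 0, 0, 0.3, 0, 0.15, -1]
    - [0, 0, 0, 0, 0, 0, -1]
    - [0, 0, 0, 0, 0, 0, -1]

```text
time: 22.8
position: [0.477, 0.2914, 0.0537]
orientation: [0.298, 0.616, 0.677, -0.27]
ft_force: [-0.4, 0.2, -0.5]
width: 0.049
```

```bash
python3 - <<'E'
from h import *
go(*ctarget('stand',-47.3,[0,0,.065],rel('grip3')))
s,p,M=cur();r=rel('grip3')
overlay('i4','side',M@r['R'],p+M@r['p'],180,110,100,75)
s,p,M=cur();
overlay('i4t','top',M@r['R'],p+M@r['p'],90,230,100,75)
E
```

```text
t 22.8 joints [ 0.1985  0.0022 -0.4059  1.0678  0.7374  1.7103] F [-0.4  0.2 -0.5] w 0.049
TCP [0.477  0.2914 0.0537] goal [0.4771 0.2912 0.0477] worlddiff cm [ 0.0116 -0.0262 -0.5957]
rotvec tool [-0.0014  0.0029 -0.0023] |.| 0.003976665288739423 shift cm now-axes [0.4206 0.0086 0.4227] goal-axes [0.4193 0.009  0.424 ]
```

View pics/i4.png

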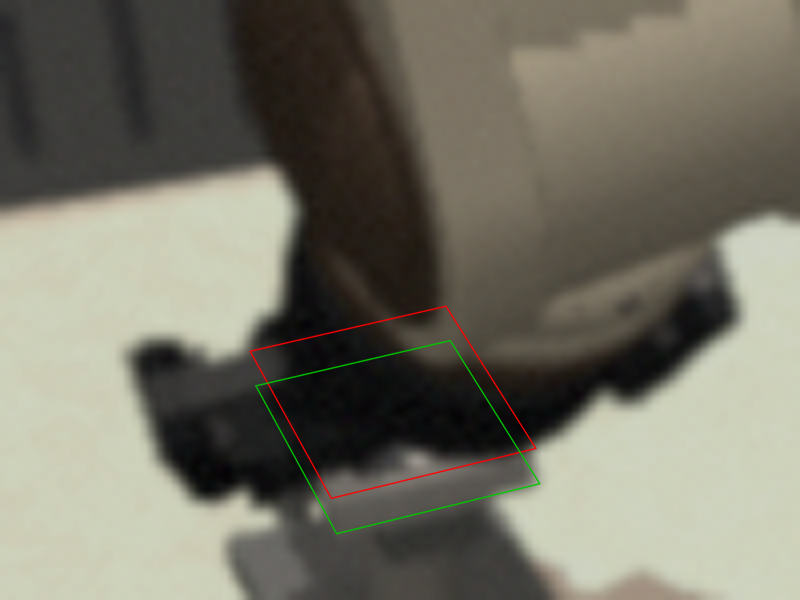

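View pics/i4t.png

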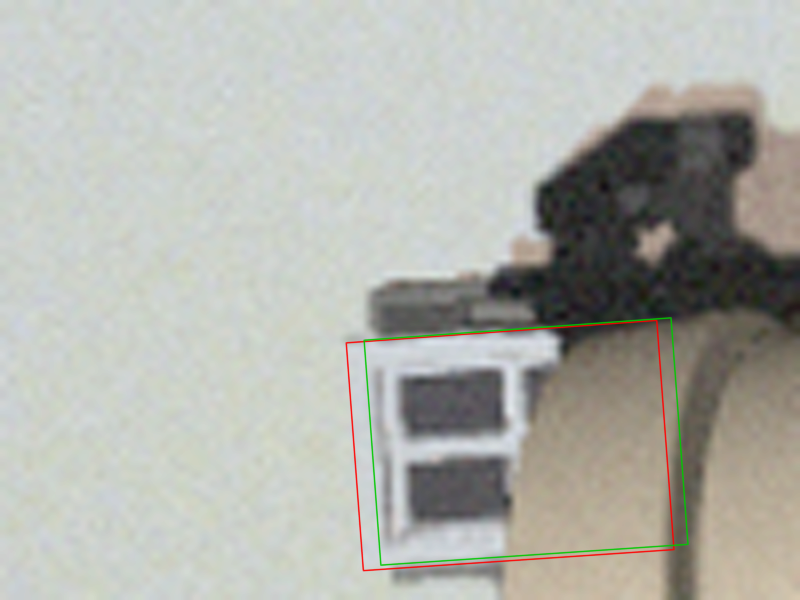

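play_rows:
  rows:
    - [0, 0, 0, 0.2, 0, 0.2, -1]
    - [0, 0, 0, 0.15, 0, 0.15, -1]

```text
time: 23.15
position: [0.4775, 0.2912, 0.0492]
orientation: [0.298, 0.616, 0.677, -0.27]
ft_force: [-0.2, -0.1, -0.2]
width: 0.0491
```

play_rows:
  rows:
    - [0, 0, 0, 0.12, 0, 0.12, -1]

```text
time: 23.28
position: [0.4776, 0.2914, 0.0486]
orientation: [0.298, 0.616, 0.677, -0.269]
ft_force: [-7.4, -6.4, 16.5]
width: 0.0493
```

```bash
python3 - <<'E'
from h import *
go(*ctarget('stand',-47.3,[0,0,.065],rel('grip3')))
E
```

```text
t 23.27 joints [ 0.1977  0.0068 -0.4124  1.0552  0.739   1.7096] F [-7.4 -6.4 16.5] w 0.0493
TCP [0.4776 0.2914 0.0486] goal [0.4771 0.2912 0.0477] worlddiff cm [-0.0519 -0.0268 -0.082 ]
rotvec tool [-0.0004  0.0012 -0.0037] |.| 0.003943047534036819 shift cm now-axes [ 0.0455 -0.0544  0.0715] goal-axes [ 0.0456 -0.0543  0.0715]
```

play_rows:
  rows:
    - [0, 0, 0, 0.03, 0, 0.03, -1]
    - [0, 0, 0, 0, 0, 0, -1]
    - [0, 0, 0, 0, 0, 0, 0.3]
    - [0, 0, 0, 0, 0, 0, 0.5]
    - [0, 0, 0, 0, 0, 0, 1]
    - [0, 0, 0, 0, 0, 0, 1]
    - [0, 0, 0, 0, 0, 0, 1]
    - [0, 0, 0, 0, 0, 0, 1]

```text
time: 24.28
position: [0.4779, 0.2915, 0.0487]
orientation: [0.298, 0.617, 0.677, -0.269]
ft_force: [-0.7, -0.5, 0.4]
width: 0.0853
```

```bash
python3 - <<'E'
from h import *
go(*ctarget('stand',-47.3,[0,0,.065],rel('grip3')))
W=Rx('stand',180)@np.diag([-1,1,-1]);pc=place(fx('stand'),[[0,0,.065]])[0]
overlay('i5','side',W,pc,180,110,100,75)
overlay('i5t','top',W,pc,90,230,100,75)
E
```

```text
t 24.27 joints [ 0.1974  0.0068 -0.4126  1.0544  0.7397  1.7096] F [-0.7 -0.5  0.4] w 0.0853
TCP [0.4779 0.2915 0.0487] goal [0.4771 0.2912 0.0477] worlddiff cm [-0.0746 -0.0342 -0.0945]
rotvec tool [-0.0001  0.0004 -0.0043] |.| 0.004316259942591783 shift cm now-axes [ 0.051  -0.0779  0.0837] goal-axes [ 0.0513 -0.0776  0.0837]
```

View pics/i5.png

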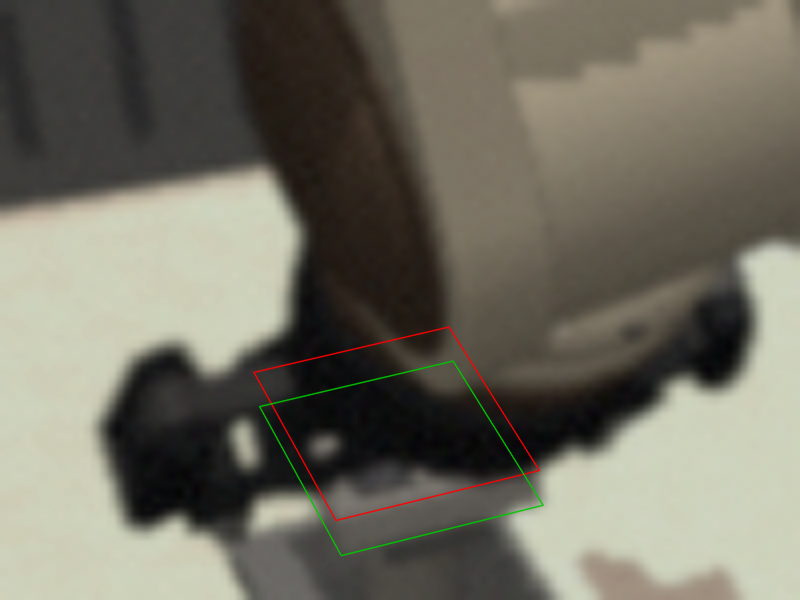

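View pics/i5t.png

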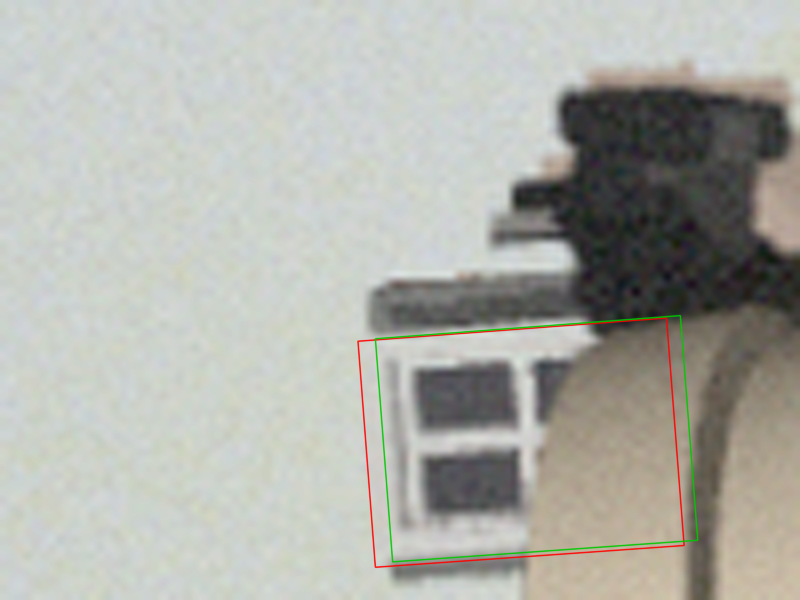

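play_rows:
  rows:
    - [0, 0, 0, -2, 0, 0, 1]
    - [0, 0, 0, -4, 0, 0, 1]
    - [0, 0, 0, -6, 0, 0, 1]
    - [0, 0, 0, -6, 0, 0, 1]
    - [0, 0, 0, -6, 0, 0, 1]
    - [0, 0, 0, 0, 0, 0, 1]
    - [0, 0, 0, 0, 0, 0, 1]

```text
time: 25.25
position: [0.4922, 0.125, 0.2293]
orientation: [0.298, 0.616, 0.678, -0.269]
ft_force: [-0.7, 0.6, 0.8]
width: 0.0853
```

```bash
python3 - <<'E'
from h import *
go(*ctarget('stand',-47.3,[0,0,.065],rel('grip3')))
W=Rx('stand',180)@np.diag([-1,1,-1]);pc=place(fx('stand'),[[0,0,.065]])[0]
overlay('i6','side',W,pc,180,120,100,75)
overlay('i6t','top',W,pc,110,240,100,75)
for n in("side","top"): cv2.imwrite(f"pics/f_{n}.png",capture(n)["pixels"][:,:,::-1])
E
```

```text
t 25.25 joints [-0.1309  0.0569 -0.0109  1.706   0.7212  1.2656] F [-0.7  0.6  0.8] w 0.0853
TCP [0.4922 0.125  0.2293] goal [0.4771 0.2912 0.0477] worlddiff cm [ -1.509   16.6165 -18.1584]
rotvec tool [ 0.0004  0.001  -0.0024] |.| 0.0026026084998693804 shift cm now-axes [24.6598  0.0658  0.0286] goal-axes [24.6596  0.1245  0.0527]
```

View pics/i6.png

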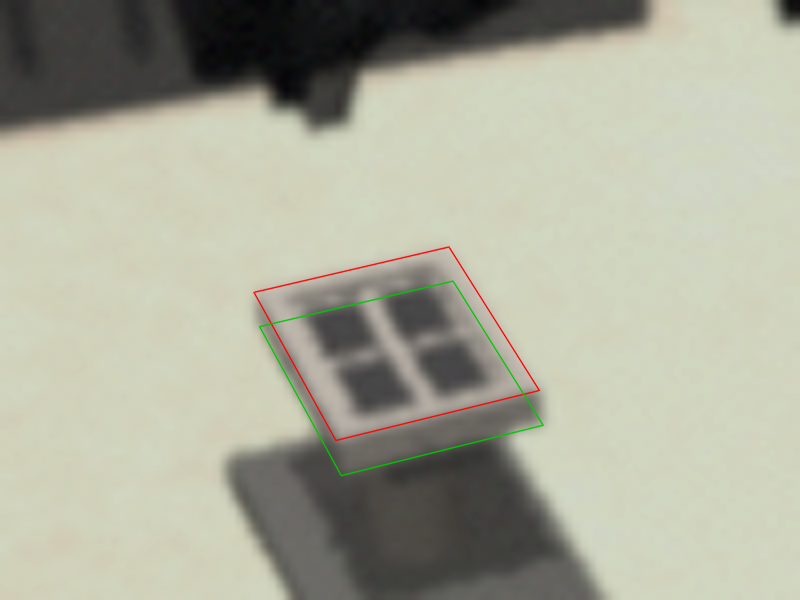

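View pics/i6t.png

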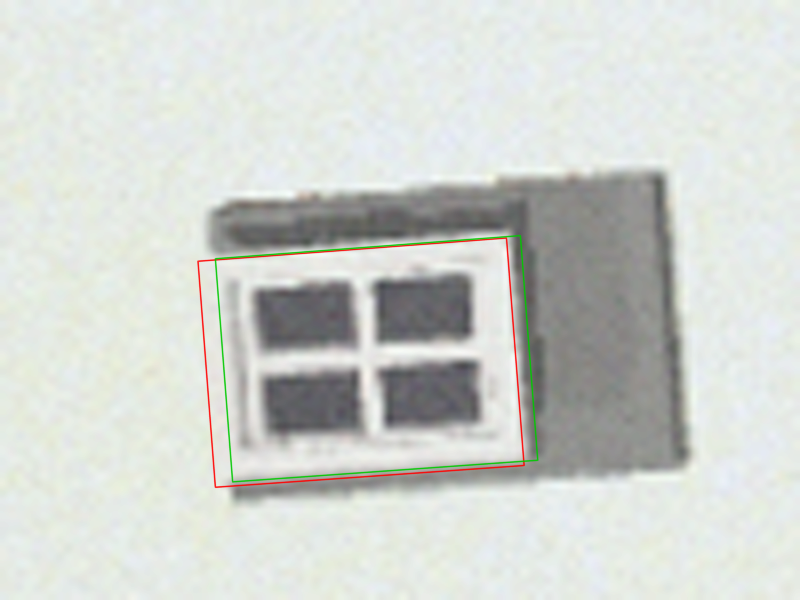

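View pics/f_top.png

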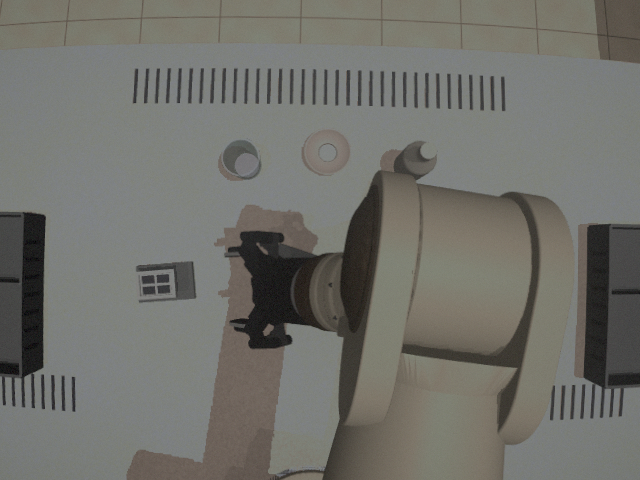

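```bash
python3 -c "
from station import close_job,robot
print(robot.read_state()['joint_vel'].round(4)); print(close_job())"
```

```text
[ 0.0002 -0.0004  0.0025  0.0036 -0.0019 -0.0009]
the job is handed in; nothing more can be done
None
```

The carrier is lying flat on the inspection stand with its chips up, and the job was handed in at about 25 s of the 61 s allowed. I gripped it by its long edges on the drip rest, stood it on the leaning rest, and re-gripped it from the chip side. I then laid it on the stand and backed the gripper about 25 cm away.

**Final position:** in both last pictures the carrier's outline matches the target to about 1–2 pixels. That puts it roughly 2–3 mm from centre, with its long side along the top's long side and no tilt visible. I judged this by eye against a drawn outline, not with a fitted pose.

**Other objects:** the beaker, dish and bottle are at the same pixels as at the start in the top picture. The arm was still, and the force reading was only noise.

**What did not go to plan:**
- **Force on the leaning rest:** one downward step there gave a wrist reading of about 55 N in total (46 N upward), close to the 60 N contact limit. I eased off straight away, and the reading while releasing was near zero.
- **Tilt in the second grip:** after that lift the pictures suggested the carrier had tilted about 5–6 degrees. I turned the tool to correct for it before lowering. Touchdown read about 19 N, under 1 mm from the expected height.

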